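Weigh the terracotta settlement plate

ROBOT

A 6-joint arm with a two-finger parallel gripper is mounted at the origin on a cart in front of the work surface, level with it; the furniture and walls round the work are solid. World frame = base frame: x ahead of the robot, y to its left, z up, the work surface at z = 0. Lengths are in mm, angles in rad, forces in N, time in s.
With the tool pointing down it reaches from about 350 to 875 mm from the base axis. Payload 4.2 kg.
Tool frame: the origin (TCP) lies midway between the tips of the shut fingers; the grasp point (between the pads) lies 19 mm behind it (arm.grasp_offset is the distance from the TCP to the grasp point, in mm); z points along the fingers, y is the line along which they close (so a half turn about z gives the same grasp; the last joint's range is limited). The gripper opens to 85 mm and grips with 20 to 120 N. Pads are 22 mm wide; open, the fingers measure 114 mm over their backs; the gripper's body (76 mm by 85 mm) begins 54 mm behind the grasp point. The pads swing forward as they close: fully open they stand 13 mm farther back than shut.
Start: joints at [1.578, 0.385, 0.008, 0, -1.194, -0.259], TCP at [155.686, 605.278, 231.312] pointing down, gripper open.
Joint ranges: [-3.14, 3.14], [-1.21, 2.06], [-1.07, 1.41], [-3.16, 2.05], [-2.99, -0.16], [-3.1, 3.1]. Speed limits (rad/s): [2.79, 2.79, 3.14, 3.14, 3.14, 3.14].

INTERFACE

Orientations are given as a unit quaternion [x, y, z, w].
In Python, from bench import arm gives the robot as it stands. The module is installed in compiled form; this text tells all that it offers.
- The arm moves only by the tool servo_tool, never from a script. Its argument "increments" is a list of rows, each a list of 7 numbers: the opening, from 0 (shut) to 1 (fully open), then the shift along the tool's x, y, z in m, then the turn, a rotation vector about the tool's x, y, z in degrees. In form: [[grip, x, y, z, ax, ay, az], ...]. A call has 1 to 12 rows; each row is the pose to reach, as a shift and turn from the pose commanded when the call began, along the tool's axes at that moment; what a row does not reach only later rows make up. A row lasts 1/8 s, in which the tool goes at most 62.5 mm and 10.7 degrees, less where a joint would pass 70% of its speed; a pose out of reach is approached as far as the arm can. A call with a gripper value outside its range is refused whole. The fingers move at their own pace and stop on an object; the grip force is fixed at half the most. Time passes only in rows, so rows that repeat a pose let the fingers close. It gives the time, the measured TCP pose, the force, the opening and the grip force at its end, in the units of the state.
- arm.read_state(): the state, without advancing time (a new reading comes with each control period).
- arm.get_image(name): name is "scene" or "side" or "wrist"; returns a dict with "color" (480x640x3 uint8, red, green, blue), "fx", "fy", "cx", "cy" (pixels), "k1" (the pictures are not rectified: a ray, as slopes to the right and down, at radius r is drawn at 1 + k1 r^2 times it, then the intrinsics apply), "rvec" (rotation vector, rad) and "tvec" (3), from world to camera coordinates, as OpenCV has them; the wrist camera has in their place "hand_eye" (4x4, takes a point from camera to tool coordinates, whose origin is the TCP and whose axes are the flange's). Camera axes: x right, y down, z forward; pixel columns grow to the right and rows downward; lengths in mm; the calibration is good to about 2 mm. A picture is of the moment at which its call begins: read the wrist's pose just before it. There is no depth.
- arm.job_done(): hands the job in; it is judged then, once.
Trained networks look in the newest picture that a camera, given by its name, has taken for a name from the list of things; names that differ only in an ending like _2 or _b are one class to them, and where a whole thing is asked for, a point or a joint stands for the part that bears it (a point fixed in the world has none). Each returns a list of dicts, best first, with "p" (0 to 1); they miss things now and then, are a little off and sometimes report something else, mostly with a low value. They report only what shows in the picture. A call takes as long as a camera call.
- arm.look_for(camera, thing): "box" ([centre column, centre row, width, height] in pixels, round what is visible of it).
- arm.spot_point(camera, thing): "centre" ([column, row] in pixels: a listed point, or the origin of a listed thing).
The state is a dict: "clock": time; "joints": joint angles; "joint_vel": joint speeds; "joint_efforts": joint torques, N m; "position": TCP position; "ee_rot": TCP orientation; "contact_force": force on the tool from outside, world axes, zero at the start; "wrist_torque": the same for the moment, N m; "gripper_width": finger opening in mm; "grasp_force": force on a finger pad.
Only numpy, scipy, OpenCV 4.12 (cv2) and the standard library are available. Lean on these libraries where they do the work, as an engineer would, in place of code of your own. Each camera call takes 0.05 s, during which the arm holds its last target. There are 200 camera calls.

TASK

Weigh the terracotta settlement plate that stands in the slotted rack inside the lidded soaking tub: tip the lid well up by its tab with its far edge still on the rim, so that it drips back into the tub, then lift it off and lay it flat on the table. Slide the terracotta plate straight up out of its slots by its top edge, stand it in the middle of the sloping draining easel and let go of it there. Then take it again by its two long side edges, carry it level to the balance and lay it flat in the middle of the pan without dropping it; leave the white plates in the rack and do not disturb the other things on the bench.

Things in the scene. Friction and masses are not known exactly. Their poses are not given: they have to be found in the camera images.
- tub: Pale grey moulded open tub, 135 x 183 mm at the rim (x by y), 105 mm high, 110 x 158 mm inside, fixed to the bench. Origin: centre of its underside; x away from the robot at yaw 0, y along its length, z up. A fixed slotted rack stands inside it. The table to its right (-y) is clear for the lid, 150 mm deep and 300 mm long.
- rack_floor (a point): Middle of the rack's floor, on which the plates stand: 7 mm over the tub's underside, axes as the tub's. Three upright slots at y = -38, 0, +38 mm; each is a pair of channels 11 mm wide that hold the outer 5 mm of a plate's two side edges, from the floor to 70 mm up. A plate's top edge is 90 mm up, 8 mm below the tub's rim; the middle 56 mm of its width is free on both faces.
- tub_rim_far (a point): Middle of the tub's far long rim (tub frame 67, 0, 105 mm).
- lid: Loose grey lid, panel 141 x 189 x 4 mm, 110 g, lying on the tub's rim, axes as the tub's. Origin: centre of the panel's underside, 105 mm over the tub's underside (6 mm over the table when the lid lies on it, on its lip). The lip, 6 mm deep, fits inside the tub with 3 mm of play. A tab stands near the lid's front long edge (-x).
- lid_tab (a point): Centre of the lid's tab, an upright fin 10 mm thick along the lid's y, 28 mm long along x, standing from the panel's top face (4 mm) to 28 mm over the panel's underside; this point is at lid frame (-54, 0, 16) mm.
- lid_far_edge (a point): Middle of the lid's far long edge, underside (lid frame 67, 0, 0 mm): the edge it is tipped about.
- tile: Terracotta (red-brown) plate with fine grooves, 70 mm wide, 90 mm tall, 8 mm thick, 110 g, both faces alike. It stands in one of the three slots, which one varies. Origin: middle of its lower edge; z runs up the plate to the top edge, x along its width, y through its thickness; the axes are the tub's while it stands there.
- tile_top (a point): Middle of the plate's top edge (plate frame 0, 0, 90 mm).
- tile_mid (a point): Centre of the plate (plate frame 0, 0, 45 mm).
- pvc_1: White plate of the same size in another slot; must stay there.
- pvc_2: White plate of the same size in the third slot; must stay there.
- easel: Fixed draining easel: two steel rails inclined at 45 degrees over a white drip tray 100 x 94 mm. Origin: centre of the tray's underside. The slope rises towards the easel's +y; its open face looks to -y and up. The foot of the slope, the corner between rails and ledge, is at easel frame (0, -26, 44) mm.
- easel_rest (a point): Centre of the plate when it rests in the middle of the easel, lower edge on the ledge, one face on the rails. z axis up the slope, x along the ledge, y into the slope. The rails lie 10 to 18 mm either side of the middle and end 56 mm up the slope; the ledge is 44 mm wide and stands 16 mm out. So a resting plate overhangs the rails by 34 mm at the top and 17 mm at each side.
- balance: Fixed white bench balance 200 x 150 mm, housing 40 mm high with a display and keys at its -x end. Origin: centre of its underside.
- pan (a point): Centre of the top of the flat round steel weighing pan, 124 mm in diameter, 54 mm over the table.
- wash_bottle: Wash bottle 207 mm tall, loose bystander.
- small_bottle: Cream bottle 57 mm in diameter, 137 mm tall, loose bystander.
- beaker: Plastic beaker 71 mm in diameter, 78 mm tall, loose bystander.
- timer: Small white timer 52 x 66 x 17 mm, loose bystander.
- forceps: Steel forceps 132 mm long, loose bystander.
- brush: Wooden brush 167 mm long, loose bystander.

How it is judged (in metres and radians):
On the way, in this order (a step that is already met when the one before it is completed fails the run):
1. the lid is tipped up at least 10 degrees with its far edge still on the tub's far rim (within 30 mm) (angle between lid's own z axis and vertical above 0.175 rad and distance between lid_far_edge and tub_rim_far below 0.03 m), for 0.1 s.
2. the lid lies flat on the table, let go (height (world z) of lid below 0.012 m and angle between lid's own z axis and vertical below 0.08 rad and contact force between the fingers and lid below 0.1 N and linear speed of lid below 0.03 m/s), for 0.2 s.
3. the terracotta plate is drawn up out of its slots, held upright (within 20 degrees) (z of tile in the frame of tub above 0.085 m and angle between tile's own z axis and vertical below 0.35 rad and contact force between the fingers and tile above 0.5 N), for 0.05 s.
4. the plate rests on the easel (centre within 20 mm of the middle, lying on the slope within 8 degrees), let go (distance between tile_mid and easel_rest below 0.02 m and angle between the z axis of tile and the z axis of easel_rest, either way round below 0.14 rad and angle between the y axis of tile and the y axis of easel_rest, either way round below 0.14 rad and contact force between the fingers and tile below 0.1 N and linear speed of tile below 0.03 m/s), for 0.2 s.
5. the plate is held level (within 20 degrees) in the air, at least 20 mm over the height of the pan (angle between the y axis of tile and the z axis of balance, either way round below 0.35 rad and z of tile_mid in the frame of pan above 0.02 m and contact force between the fingers and tile above 0.5 N), for 0.1 s.
At the end, for the whole second after the job is handed in: The terracotta plate lies flat (within 4.5 degrees) and at rest on the balance pan, its centre within 20 mm of the pan's centre; the lid lies flat on the table; both white plates still stand in their slots (horizontal distance between tile_mid and pan below 0.02 m and z of tile_mid in the frame of pan between 0.001 and 0.007 m and angle between the y axis of tile and the z axis of balance, either way round below 0.08 rad and linear speed of tile below 0.02 m/s and height (world z) of lid below 0.012 m and angle between lid's own z axis and vertical below 0.08 rad and distance of each of pvc_1, pvc_2 from where it was at the start of the episode below 0.015 m); the robot touches nothing.
It fails at once if the terracotta plate is dropped (faster than 0.45 m/s while no finger touches it) (contact force between the fingers and tile below 0.02 N and linear speed of tile above 0.45 m/s).
It fails at once if a white plate is pulled up or moved by more than 25 mm (distance of any of pvc_1, pvc_2 from where it was at the start of the episode above 0.025 m).
It fails at once if a bystander is moved by more than 50 mm (distance of any of wash_bottle, small_bottle, beaker, timer, forceps, brush from where it was at the start of the episode above 0.05 m).
It also fails if it takes over 72 s, if anything falls off the work surface, if the arm or the gripper's body presses on something with over 40 N, if the wrist force passes 120 N, or if a joint passes its speed limit or range.

## Working session

There is one attempt and no reset: what is moved stays moved. The work goes in short steps, Python scripts to look and compute and a tool call to move; the robot and the scene stay as the last step left them, time stands still between calls to the robot, and variables do not carry over. Pictures are saved under pics/ and viewed, at most 10 in all, crops included, and the job is handed in when it is done.

Besides the shell and the picture viewer there is one more tool, called after "Call:" by a JSON object that holds its "name" and its "arguments", one argument or row to a line. servo_tool: Moves the arm, as the interface text tells. Its arguments: {"type":"object","properties":{"increments":{"type":"array","items":{"type":"array","items":{"type":"number"}}}},"required":["increments"]}

```bash
mkdir -p pics
cat > h.py <<'E'
import numpy as np, cv2
from scipy.spatial.transform import Rotation as R
from bench import arm
def cam(name):
    s=arm.read_state(); im=arm.get_image(name)
    K=np.array([[im['fx'],0,im['cx']],[0,im['fy'],im['cy']],[0,0,1.]])
    D=np.array([im['k1'],0,0,0,0.])
    if 'rvec' in im:
        Rc=cv2.Rodrigues(np.array(im['rvec'],float))[0]; t=np.array(im['tvec'],float).ravel()
    else:
        T=np.eye(4);T[:3,:3]=R.from_quat(s['ee_rot']).as_matrix();T[:3,3]=s['position']
        M=np.linalg.inv(T@np.array(im['hand_eye'])); Rc=M[:3,:3];t=M[:3,3]
    return dict(K=K,D=D,R=Rc,t=t,img=im['color'],name=name)
def ray(c,px):
    u=cv2.undistortPoints(np.array([[px]],float),c['K'],c['D'])[0,0]
    d=c['R'].T@np.array([u[0],u[1],1]); o=-c['R'].T@c['t']
    return o,d
def atz(c,px,z):
    o,d=ray(c,px); return o+d*(z-o[2])/d[2]
def tri(l):
    A=0;b=0
    for c,px in l:
        o,d=ray(c,px);d=d/np.linalg.norm(d);P=np.eye(3)-np.outer(d,d);A=A+P;b=b+P@o
    return np.linalg.solve(A,b)
def proj(c,p):
    return cv2.projectPoints(np.array(p,float).reshape(-1,1,3),cv2.Rodrigues(c['R'])[0],c['t'],c['K'],c['D'])[0][:,0]
def save(c,f): cv2.imwrite(f,cv2.cvtColor(c['img'],cv2.COLOR_RGB2BGR))
def st():
    s=arm.read_state(); print({k:np.round(s[k],3).tolist() for k in ('clock','joints','position','ee_rot','contact_force','gripper_width','grasp_force')})
    print('axes',np.round(R.from_quat(s['ee_rot']).as_matrix(),3).tolist())
E
python3 - <<'E'
from h import *
np.set_printoptions(precision=1,suppress=True)
st(); C={}
for n in ('scene','side','wrist'):
    c=C[n]=cam(n); save(c,f'pics/{n}0.png'); print(n,-c['R'].T@c['t'])
for th in ['tub','lid','lid_tab','lid_far_edge','tub_rim_far','easel','easel_rest','balance','pan','rack_floor','wash_bottle','small_bottle','beaker','timer','forceps','brush']:
    L=[]
    for n in C:
        r=arm.spot_point(n,th)
        if r: print(th,n,np.array(r[0]['centre']),round(r[0]['p'],2)); 
        if r and r[0]['p']>.4 : L.append((C[n],r[0]['centre']))
    if len(L)>1: print('   ',tri(L))
E
```

```text
{'clock': 0.0, 'joints': [1.578, 0.386, 0.007, -0.001, -1.194, -0.259], 'position': [155.539, 604.739, 230.24], 'ee_rot': [0.992, -0.126, -0.0, 0.001], 'contact_force': [0.535, -0.221, -0.421], 'gripper_width': 85.65, 'grasp_force': 0.0}
axes [[0.968, -0.249, -0.0], [-0.249, -0.968, -0.002], [0.0, 0.002, -1.0]]
scene [-118.2 -619.2  734. ]
side [ 986.8 -354.4  927.5]
wrist [233.6 584.1 372.3]
tub scene [344.5 278.2] 0.88
tub side [297.9 279.7] 0.77
    [ 514.3 -207.8    1. ]
lid scene [340.8 243.4] 0.89
lid side [291.2 257. ] 0.96
    [ 507.8 -208.   104.5]
lid_tab scene [334.  248.8] 0.85
lid_tab side [277.7 235.8] 0.92
    [ 462.1 -219.8  128.3]
lid_far_edge scene [359.3 227.9] 0.87
lid_far_edge side [307.6 281.6] 0.78
    [ 577.8 -204.8  103.2]
tub_rim_far side [308.4 279.1] 0.94
easel scene [263.5 260. ] 0.58
easel side [359.9 231. ] 0.84
    [454.  -14.   -2.1]
easel_rest scene [259.  230.6] 0.65
easel_rest side [361.2 211.8] 0.85
    [455.1 -13.9  84.4]
balance scene [209.4 216.1] 0.68
balance side [187.2 257.8] 0.47
    [ 352.4 -267.2  236.3]
pan scene [329.8 253.3] 0.69
pan side [457.5 206.8] 0.91
    [579.8  10.2  73. ]
wash_bottle scene [267.1 201. ] 0.58
small_bottle scene [433.3 288.8] 0.95
beaker scene [471.3 312. ] 0.83
beaker side [185.5 359.8] 0.82
    [ 585.7 -489.6    3.1]
timer scene [292.  223.6] 0.85
forceps scene [252.4 288.4] 0.78
forceps side [320.9 210.8] 0.49
    [360.3 -72.8   9. ]
brush scene [387.7 374.5] 0.56
brush side [185.6 259.9] 0.55
    [ 349.4 -423.     1.8]
```

View pics/scene0.png

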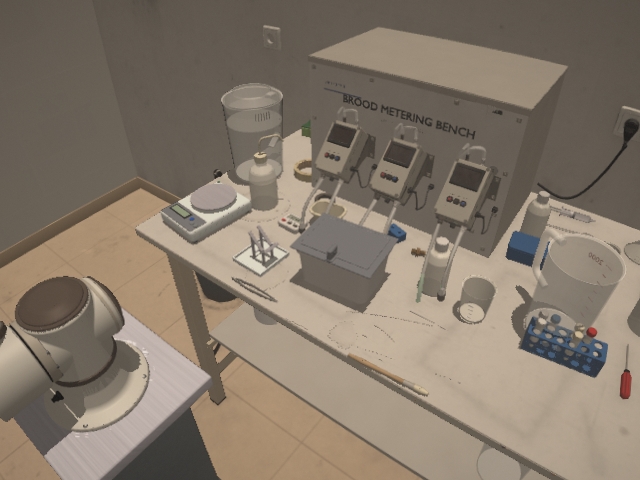

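View pics/side0.png

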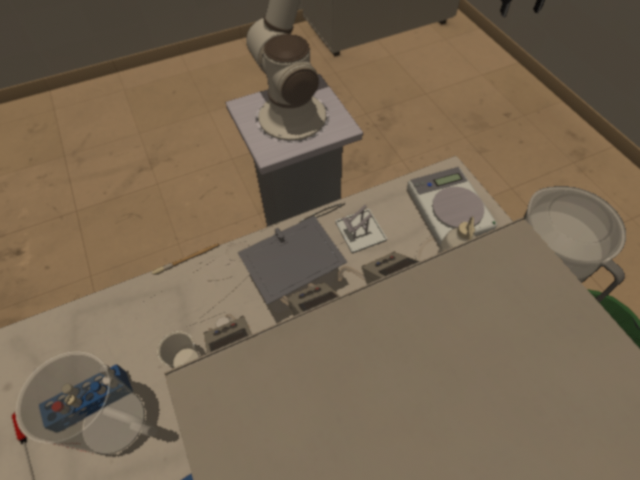

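The scene view shows the lidded tub at (345,262), the easel at (262,250), the balance at (207,207) with its pan at (214,197), the brush at (388,374), and the small bottle and beaker at (436,268) and (476,298). The side view shows the pan at (458,207) and the lid at (291,257), with the instrument box behind.

Run:
```python
from h import *
np.set_printoptions(precision=1,suppress=True)
S=cam('scene');D=cam('side')
print('pan side',atz(D,[457.5,206.8],54),'scene',atz(S,[214,197],54))
print('pan tri',tri([(S,[214,197]),(D,[457.5,206.8])]))
print('small',atz(S,[433.3,288.8],0),'brush ends',atz(S,[350,356],5),atz(S,[426,392],5),'beaker',atz(S,[472,315],0))
print('wash',atz(S,[265,205],0),'timer',atz(S,[292,223.6],8),'forceps',atz(S,[233,277],3),atz(S,[276,301],3))
print('easel tray corners scene',[atz(S,p,3) for p in ([233,259],[263,275],[289,254],[259,236])])
print('balance corners scene',[atz(S,p,40) for p in ([163,214],[193,229],[250,197],[220,183])])
print('balance corners side',[atz(D,p,40) for p in ([409,184],[454,162],[496,213])])
print('box front side', [atz(D,p,450) for p in ([170,373],[525,213])])
for n in ('small_bottle','wash_bottle','beaker','lid'):
  for cn in ('scene','side'):
    r=arm.look_for(cn,n); print(n,cn,[(np.array(x['box']),round(x['p'],2)) for x in r[:2]])
big=cv2.resize(S['img'][180:320,180:460],None,fx=2.8,fy=2.8,interpolation=cv2.INTER_CUBIC)
bs=cv2.resize(D['img'][160:300,220:510],None,fx=2.7,fy=2.7,interpolation=cv2.INTER_CUBIC)
bs=cv2.resize(bs,(784,300)); big=cv2.resize(big,(784,300)) if 0 else big
cv2.imwrite('pics/c1.png',big[...,::-1]); print(big.shape)
```

```text
pan side [521.9 216.4  54. ] scene [517.3 208.5  54. ]
pan tri [521.3 216.2  50.4]
small [ 603.9 -392.4    0. ] brush ends [ 341.  -344.6    5. ] [ 355.4 -499.5    5. ] beaker [ 581.8 -494.     0. ]
wash [624.3 127.7   0. ] timer [595.    6.2   8. ] forceps [364.3  -7.2   3. ] [ 366.9 -135.4    3. ]
easel tray corners scene [array([408.5,  36.8,   3. ]), array([410.5, -58.4,   3. ]), array([502.3, -60. ,   3. ]), array([510.5,  45.6,   3. ])]
balance corners scene [array([396.8, 277.8,  40. ]), array([401.6, 163.9,  40. ]), array([587.9, 145.2,  40. ]), array([589.4, 264. ,  40. ])]
balance corners side [array([400.8, 155.8,  40. ]), array([387. , 301.5,  40. ]), array([570.3, 299.1,  40. ])]
box front side [array([ 786.4, -442.7,  450. ]), array([778.9,  31.3, 450. ])]
small_bottle scene [(array([435.6, 268.9,  28.9,  60.1]), 0.77)]
small_bottle side [(array([222.8, 321.9,  18.3,  10. ]), 0.43)]
wash_bottle scene [(array([262.9, 181.2,  29.9,  55.3]), 0.98), (array([293.9, 224.8,  32.5,  24.6]), 0.19)]
wash_bottle side [(array([456.4, 233.6,  35.4,  37. ]), 0.65), (array([178.1, 349.2,  43.5,  38.6]), 0.27)]
beaker scene [(array([480. , 297.8,  35.3,  45.3]), 0.67)]
beaker side [(array([179.4, 348.1,  44.3,  38.7]), 0.93)]
lid scene [(array([342.1, 245.1, 108.1,  65.9]), 0.82)]
lid side [(array([292.9, 259.4, 107.4,  84.6]), 0.61)]
(392, 784, 3)
```

View pics/c1.png

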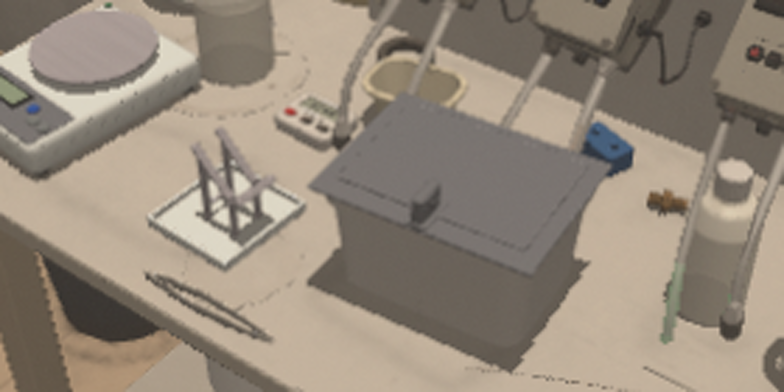

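The crop shows the lid corners at (312,187), (407,96), (610,160) and (533,270) in crop pixels, and the tab at (426,200). The easel rails rise to the left and its ledge is on the right.

```bash
cat >> h.py <<'E'
def tq(yaw,pre=None):
    """tool-down rotation with tool x at yaw (deg) ; pre: extra world rotvec deg"""
    r=R.from_matrix(np.array([[1,0,0],[0,-1,0],[0,0,-1.]])); r=R.from_euler('z',yaw,degrees=True)*r
    if pre is not None: r=R.from_rotvec(pre,degrees=True)*r
    return r
def inc(targets,p0=None,r0=None):
    """targets: (pos mm, Rotation) -> increments in current tool axes"""
    s=arm.read_state(); p0=np.array(s['position']) if p0 is None else np.array(p0,float); r0=R.from_quat(s['ee_rot']) if r0 is None else r0
    for p,r in targets:
        d=r0.inv().apply(np.array(p,float)-p0)/1000; v=(r0.inv()*r).as_rotvec(degrees=True)
        print(np.round(d,4).tolist(),np.round(v,1).tolist(),'dist',round(np.linalg.norm(d)*1e3),'ang',round(np.linalg.norm(v)))
E
python3 - <<'E'
from h import *
np.set_printoptions(precision=1,suppress=True)
S=cam('scene')
P=[atz(S,[180+u/2.8,180+v/2.8],z) for u,v,z in ((312,187,107),(407,96,109),(610,160,109),(533,270,107))]
P=np.array(P);print(P,'c',P.mean(0)); 
for a,b in ((0,3),(1,2)): d=P[a]-P[b];print(np.hypot(*d[:2]),np.degrees(np.arctan2(-d[0],d[1])))
for a,b in ((0,1),(3,2)): d=P[b]-P[a];print(np.hypot(*d[:2]),np.degrees(np.arctan2(d[1],d[0])))
r=tq(-173)
s=arm.read_state()
inc([((430,330,300),tq(-80)),((430,0,320),tq(-120)),((440,-205,320),r)])
E
```

```text
[[ 434.8 -129.   107. ]
 [ 568.  -120.5  109. ]
 [ 593.2 -295.3  109. ]
 [ 456.8 -310.3  107. ]] c [ 513.2 -213.8  108. ]
182.61713496812197 6.913134249473005
176.6474400305056 8.18108289515854
133.4830632243241 3.6685165545726615
137.1866232297997 6.269081837792583
[0.3343, 0.1982, -0.0687] [0.0, 0.0, 65.6] dist 395 ang 66
[0.4165, 0.5178, -0.0887] [0.0, 0.0, 105.6] dist 670 ang 106
[0.4772, 0.7139, -0.0887] [0.0, -0.0, 158.6] dist 863 ang 159
```

Call:
{"name": "servo_tool", "arguments": {
  "increments": [
    [1,0.334,0.198,-0.069,0,0,66],
    [1,0.334,0.198,-0.069,0,0,66],
    [1,0.334,0.198,-0.069,0,0,66],
    [1,0.334,0.198,-0.069,0,0,66],
    [1,0.334,0.198,-0.069,0,0,66],
    [1,0.334,0.198,-0.069,0,0,66],
    [1,0.416,0.518,-0.089,0,0,106],
    [1,0.416,0.518,-0.089,0,0,106],
    [1,0.416,0.518,-0.089,0,0,106],
    [1,0.416,0.518,-0.089,0,0,106],
    [1,0.416,0.518,-0.089,0,0,106],
    [1,0.416,0.518,-0.089,0,0,106]
  ]
}}

```text
clock: 4.6
position: [429.0, -2.5, 321.0]
ee_rot: [-0.496, 0.868, -0.0, 0.001]
contact_force: [0.5, 0.6, -0.1]
gripper_width: 85.5
grasp_force: 0.0
```

Run:
```python
from h import *
st()
inc([((430,-205,330),tq(-173.5))])
```

```text
{'clock': 4.6, 'joints': [0.376, -0.018, -0.274, 0.0, -1.314, -0.909], 'position': [429.045, -2.475, 321.033], 'ee_rot': [-0.496, 0.868, -0.0, 0.001], 'contact_force': [0.521, 0.606, -0.101], 'gripper_width': 85.482, 'grasp_force': 0.0}
axes [[-0.508, -0.861, 0.001], [-0.861, 0.508, 0.0], [-0.001, -0.001, -1.0]]
[0.1739, -0.1038, -0.009] [-0.0, 0.1, 52.9] dist 203 ang 53
```

Call:
{"name": "servo_tool", "arguments": {
  "increments": [
    [1,0.174,-0.104,-0.009,0,0,53],
    [1,0.174,-0.104,-0.009,0,0,53],
    [1,0.174,-0.104,-0.009,0,0,53],
    [1,0.174,-0.104,-0.009,0,0,53],
    [1,0.174,-0.104,-0.009,0,0,53],
    [0.4,0.174,-0.104,-0.009,0,0,53]
  ]
}}

```text
clock: 5.35
position: [430.9, -203.1, 329.3]
ee_rot: [-0.058, 0.998, 0.0, 0.0]
contact_force: [-0.1, 1.0, 0.5]
gripper_width: 69.7
grasp_force: 0.0
```

Run:
```python
from h import *
np.set_printoptions(precision=1,suppress=True)
st(); W=cam('wrist'); save(W,'pics/w1.png'); print(-W['R'].T@W['t'],W['R'][2])
for th,z in (('lid_tab',121),('lid',105),('lid_far_edge',105),('tub_rim_far',105)):
    r=arm.spot_point('wrist',th)
    for x in r[:1]: print(th,np.array(x['centre']),x['p'],atz(W,x['centre'],z))
```

```text
{'clock': 5.35, 'joints': [-0.098, 0.068, -0.165, -0.0, -1.338, -1.357], 'position': [430.895, -203.084, 329.32], 'ee_rot': [-0.058, 0.998, 0.0, 0.0], 'contact_force': [-0.112, 0.971, 0.451], 'gripper_width': 69.705, 'grasp_force': 0.0}
axes [[-0.993, -0.116, 0.0], [-0.116, 0.993, 0.0], [-0.0, 0.0, -1.0]]
[ 351.1 -213.3  471.3] [ 0.3  0.  -0.9]
lid_tab [307.5 230.4] 0.58 [ 458.3 -216.2  121. ]
lid [305. 272.] 0.76 [ 507.5 -214.3  105. ]
lid_far_edge [308.9 333.3] 0.85 [ 577.9 -202.9  105. ]
```

View pics/w1.png

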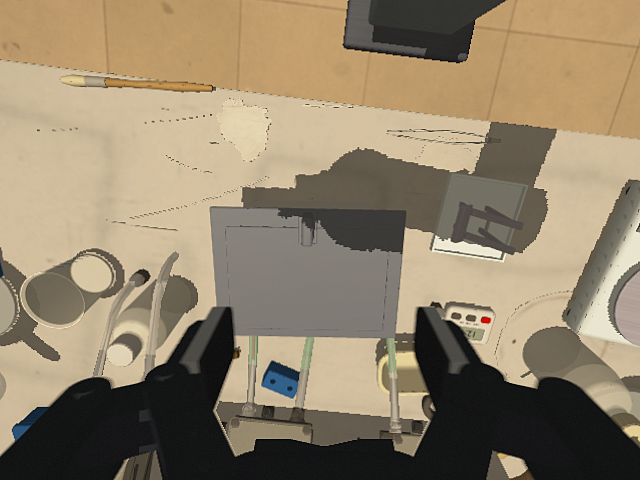

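The wrist view shows the lid corners at (211,207), (405,211), (397,338) and (217,335), and the tab fin around (307,229). The bottles and beaker are at the left (x<200, y>250), the brush is at the top left, and the easel tray is around (480,215).

Run:
```python
from h import *
np.set_printoptions(precision=1,suppress=True)
W=cam('wrist')
P=np.array([atz(W,p,z) for p,z in (([211,207],107),([405,211],107),([397,338],107),([217,335],107))]);print(P,P.mean(0))
for a,b in ((0,1),(3,2)): d=P[b]-P[a];print(np.hypot(*d[:2]),np.degrees(np.arctan2(-d[0],d[1])))
for a,b in ((0,3),(1,2)): d=P[b]-P[a];print(np.hypot(*d[:2]),np.degrees(np.arctan2(d[1],d[0])))
print('tab',atz(W,[307,215],133),atz(W,[307,244],133))
c=P.mean(0)[:2]
r=R.from_euler('z',6.5,degrees=True).as_matrix()[:2,:2]
print('tab pred',c+r@[-54,0])
print('tray',[atz(W,p,4) for p in ([449,175],[529,184],[505,262],[431,251])])
print('bottles',[atz(W,p,z) for p,z in (([122,350],137),([180,290],0),([95,272],78),([148,272],100),([172,256],100),([200,240],0),([210,87],8),([62,80],8))])
for n in('easel','easel_rest'):
  x=arm.spot_point('wrist',n)
  if x:print(n,x[0]['centre'],x[0]['p'],atz(W,x[0]['centre'],0 if n=='easel' else 80))
```

```text
[[ 450.5 -309.8  107. ]
 [ 432.6 -124.6  107. ]
 [ 571.7 -107.7  107. ]
 [ 590.6 -299.5  107. ]] [ 511.3 -210.4  107. ]
186.10756123582232 5.527883304056042
192.8104951195857 5.630073676499151
140.43138710967858 4.194216458468068
140.0915536971021 6.932537501855381
tab [ 440.7 -217.3  133. ] [ 468.  -214.5  133. ]
tab pred [ 457.7 -216.5]
tray [array([405.8, -55.6,   4. ]), array([405.3,  42. ,   4. ]), array([506.9,  39.8,   4. ]), array([503.3, -57.3,   4. ])]
bottles [array([ 598.7, -385.2,  137. ]), array([ 597.9, -376. ,    0. ]), array([ 546.1, -440.5,   78. ]), array([ 528.9, -374. ,  100. ]), array([ 508.3, -349.6,  100. ]), array([ 524.5, -351.1,    0. ]), array([ 341.1, -340.8,    8. ]), array([ 353.6, -501.4,    8. ])]
easel [473.6, 215.0] 0.59 [451.5 -13.    0. ]
easel_rest [505.3, 240.7] 0.6 [458.   -7.2  80. ]
```

Run:
```python
from h import *
np.set_printoptions(precision=1,suppress=True)
W=cam('wrist');S=cam('scene')
print(tri([(S,[441.4,295]),(W,[142,275])]),tri([(S,[418.6,299.6]),(W,[172,256])]),tri([(S,[418.6,299.6]),(W,[175,252])]))
s=arm.read_state()
p=(455.5,-216)
inc([(p+(160,),tq(-174.4)),(p+(114,),tq(-174.4))])
```

```text
[ 575.7 -419.5   18.1] [ 546.9 -383.6    8.7] [ 544.1 -382.2    8. ]
[-0.0226, -0.0162, 0.1694] [-0.0, 0.0, 1.0] dist 172 ang 1
[-0.0226, -0.0162, 0.2154] [-0.0, 0.0, 1.0] dist 217 ang 1
```

Call:
{"name": "servo_tool", "arguments": {
  "increments": [
    [0.4,-0.0226,-0.0162,0.16,0,0,1],
    [0.4,-0.0226,-0.0162,0.16,0,0,1],
    [0.4,-0.0226,-0.0162,0.17,0,0,1],
    [0.4,-0.0226,-0.0162,0.19,0,0,1],
    [0.4,-0.0226,-0.0162,0.205,0,0,1],
    [0.4,-0.0226,-0.0162,0.214,0,0,1],
    [0.4,-0.0226,-0.0162,0.214,0,0,1],
    [0,-0.0226,-0.0162,0.214,0,0,1],
    [0,-0.0226,-0.0162,0.214,0,0,1],
    [0,-0.0226,-0.0162,0.214,0,0,1],
    [0,-0.0226,-0.0162,0.214,0,0,1],
    [0,-0.0226,-0.0162,0.214,0,0,1]
  ]
}}

```text
clock: 7.35
position: [456.1, -216.4, 116.5]
ee_rot: [-0.049, 0.999, -0.0, 0.001]
contact_force: [-1.6, 0.2, 5.9]
gripper_width: 8.8
grasp_force: 63.0
```

Call:
{"name": "servo_tool", "arguments": {
  "increments": [
    [0,-0.001,0,-0.008,0,3.5,0],
    [0,-0.0025,0,-0.016,0,7.5,0],
    [0,-0.0045,0,-0.024,0,11.5,0],
    [0,-0.007,0,-0.032,0,15,0],
    [0,-0.007,0,-0.032,0,15,0],
    [0,-0.007,0,-0.032,0,15,0],
    [0,-0.007,0,-0.032,0,15,0]
  ]
}}

```text
clock: 8.22
position: [461.6, -215.5, 147.1]
ee_rot: [-0.048, 0.99, -0.006, -0.131]
contact_force: [0.4, 0.2, -0.7]
gripper_width: 8.2
grasp_force: 62.3
```

Run:
```python
from h import *
np.set_printoptions(precision=1,suppress=True)
st()
S=cam('scene');D=cam('side')
crop=np.vstack([cv2.resize(S['img'][180:320,230:450],(550,350)),])
cr2=cv2.resize(D['img'][190:310,210:390],(525,350))[:, :250] if 0 else None
cv2.imwrite('pics/t1.png',crop[...,::-1])
L={}
for th in('lid_far_edge','tub_rim_far','lid','lid_tab'):
  for c in(S,D):
    r=arm.spot_point(c['name'],th)
    if r: L.setdefault(th,[]).append((c,r[0]['centre'])); print(th,c['name'],r[0])
  if len(L.get(th,[]))>1: print(th,tri(L[th]))
inc([((470,-216,260),tq(-174.4)),((398,-418,150),tq(180)),((398,-418,40),tq(180))])
```

```text
{'clock': 8.225, 'joints': [-0.089, 0.388, -0.262, 0.051, -1.179, -1.411], 'position': [461.559, -215.541, 147.106], 'ee_rot': [-0.048, 0.99, -0.006, -0.131], 'contact_force': [0.425, 0.208, -0.711], 'gripper_width': 8.235, 'grasp_force': 62.258}
axes [[-0.961, -0.097, -0.258], [-0.093, 0.995, -0.025], [0.259, 0.0, -0.966]]
lid_far_edge scene {'centre': [359.3, 225.3], 'p': 0.63}
lid_far_edge side {'centre': [304.9, 280.0], 'p': 0.68}
lid_far_edge [ 575.7 -207.9  112.1]
tub_rim_far side {'centre': [308.0, 281.1], 'p': 0.77}
lid scene {'centre': [344.3, 237.9], 'p': 0.85}
lid side {'centre': [289.8, 251.5], 'p': 0.89}
lid [ 507.4 -212.5  124.2]
lid_tab scene {'centre': [329.1, 238.6], 'p': 0.72}
lid_tab side {'centre': [276.6, 232.3], 'p': 0.74}
lid_tab [ 462.4 -215.1  148.3]
[0.0218, -0.0012, -0.1108] [0.0, -15.0, -0.0] dist 113 ang 15
[0.0815, -0.1952, 0.0191] [-0.7, -15.0, 5.5] dist 212 ang 16
[0.0531, -0.1952, 0.1253] [-0.7, -15.0, 5.5] dist 238 ang 16
```

View pics/t1.png

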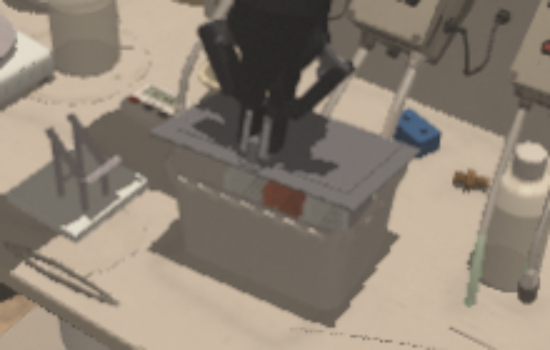

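The view shows the lid tipped at about 15° with its far edge still on the rim. The terracotta plate's top shows at (283,198), between the two white plates, so it stands in the middle slot.

Call:
{"name": "servo_tool", "arguments": {
  "increments": [
    [0,0.012,0,-0.045,0,0,0],
    [0,0.022,-0.001,-0.111,0,-10,0],
    [0,0.022,-0.001,-0.111,0,-15,0],
    [0,0.05,-0.1,-0.05,-0.7,-15,3],
    [0,0.082,-0.195,0.019,-0.7,-15,5.5],
    [0,0.082,-0.195,0.019,-0.7,-15,5.5],
    [0,0.082,-0.195,0.019,-0.7,-15,5.5],
    [0,0.053,-0.195,0.125,-0.7,-15,5.5],
    [0,0.053,-0.195,0.125,-0.7,-15,5.5],
    [0,0.053,-0.195,0.125,-0.7,-15,5.5]
  ]
}}

```text
clock: 9.98
position: [395.3, -416.2, 36.6]
ee_rot: [0.0, 1.0, 0.002, -0.004]
contact_force: [0.2, -0.9, 0.1]
gripper_width: 8.2
grasp_force: 62.2
```

Run:
```python
from h import *
np.set_printoptions(precision=1,suppress=True)
st()
S=cam('scene'); D=cam('side')
cv2.imwrite('pics/t2.png',cv2.resize(S['img'][220:400,270:510],(640,480))[...,::-1])
L=[(c,arm.spot_point(c['name'],'lid')[0]['centre']) for c in(S,D)];print(tri(L))
inc([((398,-418,17.5),tq(180))])
```

```text
{'clock': 9.975, 'joints': [-0.529, 0.513, -0.342, -0.0, -0.725, -1.042], 'position': [395.266, -416.208, 36.621], 'ee_rot': [0.0, 1.0, 0.002, -0.004], 'contact_force': [0.221, -0.876, 0.106], 'gripper_width': 8.185, 'grasp_force': 62.193}
axes [[-1.0, 0.0, -0.008], [0.0, 1.0, 0.005], [0.008, 0.005, -1.0]]Traceback (most recent call last):
  File "<stdin>", line 6, in <module>
IndexError: list index out of range
```

View pics/t2.png

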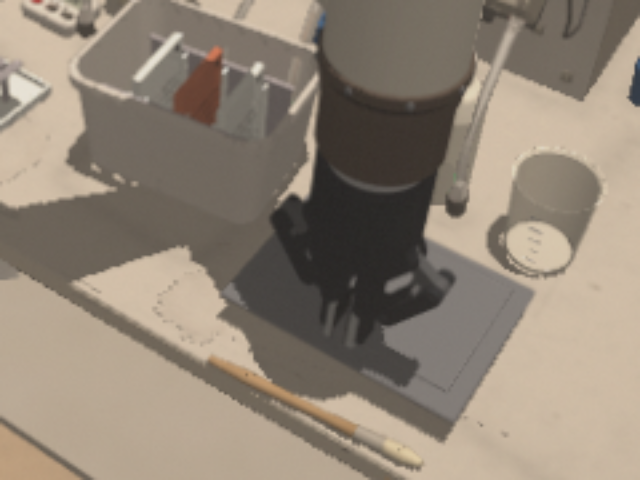

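The view shows the lid level over the clear table, free of the brush and beaker. The terracotta plate stands in the middle slot of the rack.

Call:
{"name": "servo_tool", "arguments": {
  "increments": [
    [0,-0.001,0,0.01,0,0,0],
    [0,-0.001,0,0.016,0,0,0],
    [0,-0.001,0,0.0195,0,0,0],
    [0,-0.001,0,0.0195,0,0,0]
  ]
}}

```text
clock: 10.62
position: [399.0, -417.7, 20.6]
ee_rot: [-0.0, 1.0, -0.0, -0.0]
contact_force: [-0.9, -0.4, -0.6]
gripper_width: 8.4
grasp_force: 62.2
```

Call:
{"name": "servo_tool", "arguments": {
  "increments": [
    [0,0,0,0.002,0,0,0],
    [0,0,0,0.0035,0,0,0],
    [0,0,0,0.0035,0,0,0]
  ]
}}

```text
clock: 11.0
position: [399.2, -417.9, 17.5]
ee_rot: [-0.0, 1.0, -0.0, 0.0]
contact_force: [-1.0, -0.6, 1.0]
gripper_width: 8.4
grasp_force: 62.4
```

Contact has started, so I release, rise, and then go to a view above the tub.

Call:
{"name": "servo_tool", "arguments": {
  "increments": [
    [0.3,0,0,0.0005,0,0,0],
    [0.4,0,0,0.0005,0,0,0],
    [0.4,0,0,0,0,0,0],
    [0.4,0,0,-0.05,0,0,0],
    [0.4,0,0,-0.11,0,0,0],
    [0.4,0,0,-0.17,0,0,0],
    [0.4,0,0,-0.23,0,0,0],
    [0.35,-0.04,0.06,-0.27,0,0,0],
    [0.35,-0.04,0.12,-0.28,0,0,-3],
    [0.35,-0.04,0.2,-0.28,0,0,-5.5],
    [0.35,-0.04,0.2,-0.28,0,0,-5.5],
    [0.35,-0.04,0.2,-0.28,0,0,-5.5]
  ]
}}

```text
clock: 12.5
position: [438.9, -215.8, 297.9]
ee_rot: [-0.05, 0.999, -0.0, 0.001]
contact_force: [0.0, 0.5, -0.3]
gripper_width: 30.0
grasp_force: 0.0
```

Run:
```python
from h import *
np.set_printoptions(precision=1,suppress=True)
st(); W=cam('wrist'); save(W,'pics/w2.png')
for th,z in (('tile_top',97),('tile',97),('tub',0),('rack_floor',7),('tub_rim_far',105),('lid',6),('easel_rest',80)):
    r=arm.spot_point('wrist',th)
    for x in r[:1]: print(th,np.array(x['centre']),x['p'],atz(W,x['centre'],z))
```

```text
{'clock': 12.5, 'joints': [-0.124, 0.105, -0.2, 0.0, -1.264, -1.346], 'position': [438.867, -215.845, 297.934], 'ee_rot': [-0.05, 0.999, -0.0, 0.001], 'contact_force': [0.015, 0.458, -0.266], 'gripper_width': 30.022, 'grasp_force': 0.0}
axes [[-0.995, -0.1, 0.002], [-0.1, 0.995, -0.0], [-0.002, -0.001, -1.0]]
tile_top [323.5 274.6] 0.73 [ 506.6 -210.3   97. ]
tile [322.7 246. ] 0.61 [ 477.9 -214.    97. ]
tub [324.6 242.9] 0.95 [ 507.5 -209.1    0. ]
rack_floor [320.9 244.9] 0.79 [ 508.1 -213.4    7. ]
tub_rim_far [323.7 342.8] 0.63 [ 576.2 -203.1  105. ]
lid [144.5 179.8] 0.81 [ 451.9 -416.4    6. ]
easel_rest [535.3 238.5] 0.87 [455.3  -9.5  80. ]
```

View pics/w2.png

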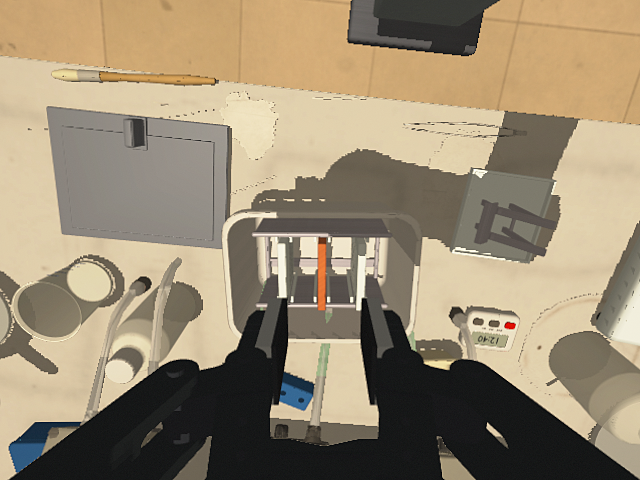

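The lid lies flat at (140,178). The terracotta plate's top edge runs from about (322,238) to (322,310), between the white plates at (283,270) and (361,270).

Run:
```python
from h import *
np.set_printoptions(precision=1,suppress=True)
W=cam('wrist'); I=W['img'].astype(int)
m=((I[...,0]-I[...,2])>70)&(I[...,0]>120); m[:230]=0;m[330:]=0;m[:,:300]=0;m[:,345:]=0
for v in range(232,318,6):
    u=np.where(m[v])[0]
    if len(u): a=atz(W,[u.min(),v+.5],97);b=atz(W,[u.max()+1,v+.5],97);print(v,u.min(),u.max(),I[v,u.min()+1],a,b)
s=arm.read_state()
p=(507,-210.5)
for z in (130,76): inc([(p+(z,),tq(-174.3))])
```

```text
250 321 328 [232 113  48] [ 481.6 -217.9   97. ] [ 480.9 -210.4   97. ]
256 321 328 [231 115  50] [ 487.6 -217.3   97. ] [ 486.8 -209.8   97. ]
262 321 328 [236 119  49] [ 493.6 -216.7   97. ] [ 492.8 -209.2   97. ]
268 321 328 [233 118  50] [ 499.6 -216.2   97. ] [ 498.9 -208.6   97. ]
274 321 328 [245 128  57] [ 505.8 -215.6   97. ] [ 505. -208.   97.]
280 321 328 [235 120  56] [ 512. -215.   97.] [ 511.2 -207.4   97. ]
286 321 328 [238 121  55] [ 518.2 -214.4   97. ] [ 517.5 -206.8   97. ]
292 321 328 [234 119  57] [ 524.6 -213.8   97. ] [ 523.8 -206.1   97. ]
298 321 328 [235 118  53] [ 531.  -213.2   97. ] [ 530.2 -205.5   97. ]
304 321 328 [238 121  53] [ 537.4 -212.6   97. ] [ 536.7 -204.8   97. ]
310 321 328 [246 121  49] [ 544. -212.   97.] [ 543.2 -204.2   97. ]
[-0.0687, 0.0013, 0.1669] [-0.0, -0.0, -0.2] dist 180 ang 0
[-0.0687, 0.0013, 0.2209] [-0.0, -0.0, -0.2] dist 231 ang 0
```

Call:
{"name": "servo_tool", "arguments": {
  "increments": [
    [0.34,-0.0687,0.0002,0.06,0,0,0],
    [0.34,-0.0687,0.0002,0.12,0,0,0],
    [0.34,-0.0687,0.0002,0.165,0,0,0],
    [0.34,-0.0687,0.0002,0.175,0,0,0],
    [0.34,-0.0687,0.0002,0.19,0,0,0],
    [0.34,-0.0687,0.0002,0.205,0,0,0],
    [0.34,-0.0687,0.0002,0.218,0,0,0],
    [0.34,-0.0687,0.0002,0.224,0,0,0],
    [0.34,-0.0687,0.0002,0.224,0,0,0]
  ]
}}

```text
clock: 14.08
position: [507.3, -210.9, 73.2]
ee_rot: [-0.048, 0.999, -0.0, 0.0]
contact_force: [0.2, 0.5, 0.8]
gripper_width: 29.0
grasp_force: 0.0
```

Call:
{"name": "servo_tool", "arguments": {
  "increments": [
    [0,0,-0.0005,0,0,0,0],
    [0,0,-0.0005,0,0,0,0],
    [0,0,-0.0005,0,0,0,0],
    [0,0,-0.0005,0,0,0,0],
    [0,0,-0.0005,-0.01,0,0,0]
  ]
}}

```text
clock: 14.7
position: [506.5, -211.1, 82.6]
ee_rot: [-0.048, 0.999, 0.0, -0.001]
contact_force: [-0.0, 0.6, -1.4]
gripper_width: 6.9
grasp_force: 60.5
```

Call:
{"name": "servo_tool", "arguments": {
  "increments": [
    [0,0,0,-0.03,0,0,0],
    [0,0,0,-0.07,0,0,0],
    [0,0,0,-0.12,0,0,0],
    [0,0,0,-0.17,0,0,0],
    [0,0.03,0.06,-0.2,0,0,0],
    [0,0.05,0.11,-0.22,0,0,3],
    [0,0.05,0.11,-0.22,0,0,-6.6],
    [0,0.05,0.11,-0.22,0,0,-6.6],
    [0,0.05,0.11,-0.22,0,0,-6.6]
  ]
}}

```text
clock: 15.82
position: [446.7, -106.9, 302.6]
ee_rot: [-0.104, 0.995, -0.0, -0.001]
contact_force: [0.1, -0.4, -1.0]
gripper_width: 6.9
grasp_force: 60.5
```

Run:
```python
from h import *
np.set_printoptions(precision=1,suppress=True)
st(); W=cam('wrist'); S=cam('scene'); D=cam('side')
for c in (W,S,D):
  for th in ('easel_rest','easel'):
    r=arm.spot_point(c['name'],th)
    if r: print(th,c['name'],np.array(r[0]['centre']),r[0]['p'],atz(c,r[0]['centre'],78.6 if th!='easel' else 0))
E_=[]
y0=proj(W,[455,-8,40])[0];print(y0)
u,v=int(y0[0]),int(y0[1])
u=min(max(u,90),550)
a=cv2.resize(W['img'][max(v-80,0):max(v-80,0)+160,u-90:u+90],(450,400),interpolation=cv2.INTER_CUBIC)
b=cv2.resize(S['img'][215:285,220:300],(340,300),interpolation=cv2.INTER_CUBIC)
d=cv2.resize(D['img'][195:255,325:395],(350,300),interpolation=cv2.INTER_CUBIC)
o=np.zeros((600,800,3),np.uint8);o[:400,:450]=a;o[:300,450:790]=b;o[300:,450:]=d
print('wrist crop origin',u-90,max(v-80,0))
cv2.imwrite('pics/e1.png',o[...,::-1]); np.save('w.npy',np.hstack([W['R'],W['t'][:,None]]))
```

```text
{'clock': 15.825, 'joints': [0.121, 0.049, -0.25, 0.0, -1.272, -1.482], 'position': [446.698, -106.907, 302.645], 'ee_rot': [-0.104, 0.995, -0.0, -0.001], 'contact_force': [0.083, -0.387, -0.963], 'gripper_width': 6.923, 'grasp_force': 60.51}
axes [[-0.978, -0.208, -0.001], [-0.208, 0.978, -0.0], [0.001, -0.0, -1.0]]
easel_rest wrist [418.1 229.8] 0.88 [456.5 -11.3  78.6]
easel wrist [405.8 208.2] 0.68 [453.   -8.5   0. ]
easel_rest scene [258.6 232.1] 0.82 [455.4 -12.8  78.6]
easel scene [262.  257.3] 0.65 [456.9 -12.9   0. ]
easel_rest side [363.3 213.5] 0.73 [457.3  -8.5  78.6]
easel side [362.1 231. ] 0.88 [454.6  -4.3   0. ]
[413.2 218.8]
wrist crop origin 323 138
```

View pics/e1.png

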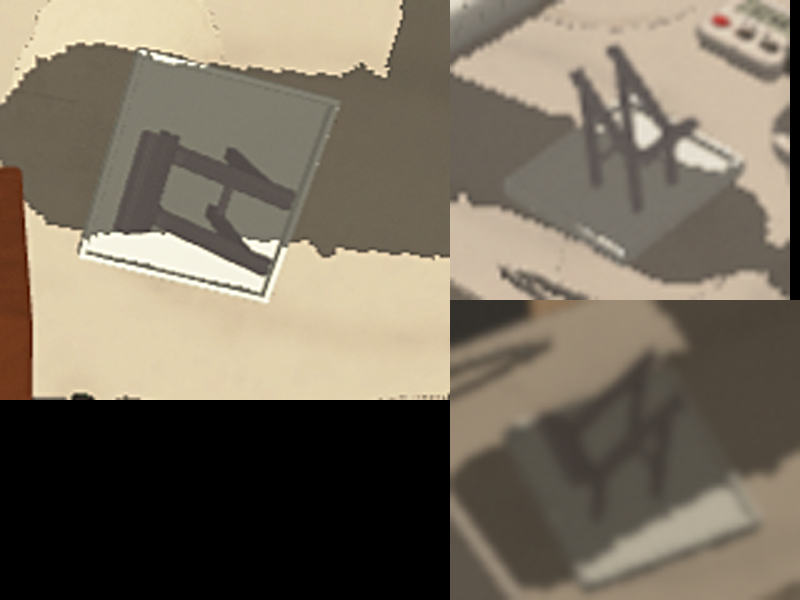

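The wrist crop shows the tray corners at (138,52), (338,102), (267,298) and (80,255). The outer edge of the ledge runs from (146,130) to (117,228), and the rails run right (+y) to about (293,200) and (267,270). The scene and side crops agree.

Run:
```python
from h import *
from scipy.optimize import least_squares
np.set_printoptions(precision=1,suppress=True)
W=cam('wrist'); S=cam('scene'); D=cam('side')
w=lambda a,b:[323+a/2.5,138+b/2.5]
s=lambda a,b:[220+(a-450)/4.25,215+b*70/300]
d=lambda a,b:[325+(a-450)/5,195+(b-300)/5]
obs=[(W,w(138,52),(-50,-47,5)),(W,w(338,102),(-50,47,5)),(W,w(267,298),(50,47,5)),(W,w(80,255),(50,-47,5)),
(W,w(146,130),(-22,-37.3,55.3)),(W,w(117,228),(22,-37.3,55.3)),
(S,s(615,48),(14,13.6,83.6)),(S,s(577,72),(-14,13.6,83.6)),(S,s(506,182),(-50,47,5)),(S,s(625,260),(-50,-47,5)),(S,s(742,160),(50,-47,5)),
(D,d(680,400),(14,13.6,83.6)),(D,d(652,350),(-14,13.6,83.6)),(D,d(512,425),(-50,-47,5)) if 0 else (D,d(582,588),(50,-47,5)),(D,d(760,520),(50,47,5))]
def f(p):
    r=R.from_euler('z',p[2]).as_matrix();o=np.array([p[0],p[1],0])
    return np.concatenate([proj(c,r@np.array(m)+o)[0]-np.array(px) for c,px,m in obs])
q=least_squares(f,[455,-8,0],loss='soft_l1',x_scale=[1,1,.01]);print(q.x,np.degrees(q.x[2]));print(f(q.x).reshape(-1,2))
# rail ends implied
for a in((293,200),(267,270)): print(atz(W,w(*a),83.6))
```

```text
[454.5 -10.8  -0. ] -1.833744755893085
[[-0.6 -1.6]
 [-0.5 -1.2]
 [-0.9  0.8]
 [-1.2  0.2]
 [ 4.1  2.4]
 [ 3.5  3.5]
 [-1.3 -1.1]
 [-0.9 -0.8]
 [-1.3  1.3]
 [-1.1  0.1]
 [ 0.2  0.8]
 [-1.  -0.7]
 [-0.8  0.4]
 [-0.1  0.5]
 [-0.7  1. ]]
[439.8   4.7  83.6]
[469.2   3.3  83.6]
```

```bash
cat >> h.py <<'E'
EZ=np.array([454.5,-10.8,0]);EY=-1.83
RE=R.from_euler('z',EY,degrees=True)
n=np.array([0,-.7071,.7071]);up=np.array([0,.7071,.7071])
def eas(p): return EZ+RE.apply(p)
RT=RE*R.from_euler('x',-45,degrees=True)*tq(180)   # top-edge grip at easel
E
python3 - <<'E'
from h import *
F=np.array([0,-26,44])+4*n+66*up
inc([(eas(F+[0,-20,120]),RT),(eas(F+40*n+12*up),RT),(eas(F+8*n+8*up),RT)])
print(eas(F))
E
```

```text
[-0.027, 0.0901, 0.0896] [44.7, 5.5, 13.2] dist 130 ang 47
[-0.027, 0.0903, 0.1729] [44.7, 5.5, 13.2] dist 197 ang 47
[-0.0318, 0.1096, 0.1983] [44.7, 5.5, 13.2] dist 229 ang 47
[455.06971064   7.03110108  93.497     ]
```

Call:
{"name": "servo_tool", "arguments": {
  "increments": [
    [0,-0.027,0.09,0.09,9,1.1,2.6],
    [0,-0.027,0.09,0.09,18,2.2,5.2],
    [0,-0.027,0.09,0.09,27,3.3,7.9],
    [0,-0.027,0.09,0.09,36,4.4,10.5],
    [0,-0.027,0.09,0.09,44.7,5.5,13.2],
    [0,-0.027,0.09,0.09,44.7,5.5,13.2],
    [0,-0.027,0.0903,0.13,44.7,5.5,13.2],
    [0,-0.027,0.0903,0.173,44.7,5.5,13.2],
    [0,-0.027,0.0903,0.173,44.7,5.5,13.2],
    [0,-0.027,0.0903,0.173,44.7,5.5,13.2]
  ]
}}

```text
clock: 17.68
position: [455.3, -12.5, 131.6]
ee_rot: [0.015, 0.924, -0.381, -0.005]
contact_force: [-0.2, 0.6, -0.4]
gripper_width: 6.5
grasp_force: 60.5
```

Run:
```python
from h import *
st()
S=cam('scene');D=cam('side')
a=cv2.resize(S['img'][190:290,200:320],(480,400),interpolation=cv2.INTER_CUBIC)
b=cv2.resize(D['img'][170:260,310:390],(320,360),interpolation=cv2.INTER_CUBIC)
o=np.zeros((400,800,3),np.uint8);o[:,:480]=a;o[:360,480:]=b
cv2.imwrite('pics/e2.png',o[...,::-1])
F=np.array([0,-26,44])+4*n+66*up
inc([(eas(F+40*n+12*up),RT),(eas(F+8*n+8*up),RT),(eas(F+2*n+2*up),RT)])
```

```text
{'clock': 17.675, 'joints': [0.659, 0.394, -0.734, 0.655, -1.105, -2.765], 'position': [455.296, -12.475, 131.57], 'ee_rot': [0.015, 0.924, -0.381, -0.005], 'contact_force': [-0.165, 0.555, -0.431], 'gripper_width': 6.45, 'grasp_force': 60.525}
axes [[-1.0, 0.024, -0.021], [0.032, 0.709, -0.705], [-0.002, -0.705, -0.709]]
[0.0009, 0.0006, 0.0014] [0.2, 0.1, -0.1] dist 2 ang 0
[0.0009, 0.0326, 0.0055] [0.2, 0.1, -0.1] dist 33 ang 0
[0.001, 0.0386, 0.0115] [0.2, 0.1, -0.1] dist 40 ang 0
```

View pics/e2.png

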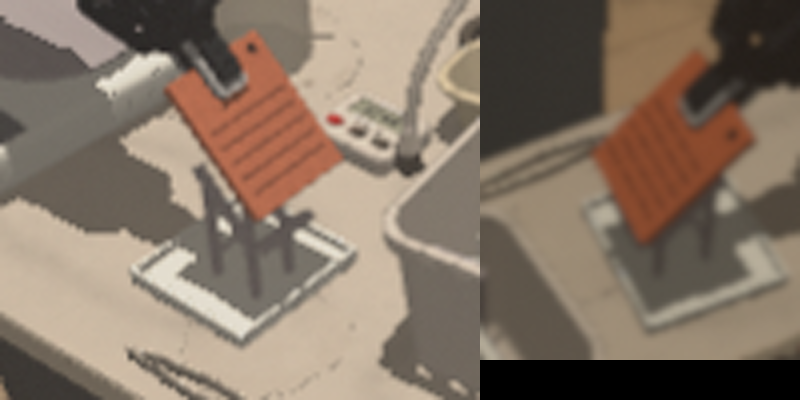

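The plate is held at 45° above the easel, parallel to the rails and centred on them. I advance gently.

Call:
{"name": "servo_tool", "arguments": {
  "increments": [
    [0,0.001,0.015,0.003,0,0,0],
    [0,0.001,0.028,0.005,0,0,0],
    [0,0.001,0.034,0.008,0,0,0],
    [0,0.001,0.0375,0.011,0,0,0],
    [0,0.001,0.0375,0.011,0,0,0],
    [0,0.001,0.0375,0.011,0,0,0]
  ]
}}

```text
clock: 18.52
position: [454.2, 6.3, 96.1]
ee_rot: [0.014, 0.924, -0.382, -0.006]
contact_force: [-1.7, 3.5, 2.7]
gripper_width: 6.8
grasp_force: 61.3
```

Run:
```python
from h import *
st()
F=np.array([0,-26,44])+4*n+66*up
inc([(eas(F),RT)])
```

```text
{'clock': 18.525, 'joints': [0.691, 0.462, -0.745, 0.657, -1.052, -2.829], 'position': [454.208, 6.297, 96.119], 'ee_rot': [0.014, 0.924, -0.382, -0.006], 'contact_force': [-1.657, 3.482, 2.654], 'gripper_width': 6.771, 'grasp_force': 61.277}
axes [[-1.0, 0.022, -0.022], [0.031, 0.707, -0.706], [-0.0, -0.707, -0.708]]
[-0.0008, 0.0024, 0.0013] [0.0, 0.0, 0.0] dist 3 ang 0
```

Call:
{"name": "servo_tool", "arguments": {
  "increments": [
    [0,0,0.001,0,0,0,0],
    [0,0,0.002,0,0,0,0],
    [0,0,0.0025,0,0,0,0],
    [0,0,0.0025,0,0,0,0]
  ]
}}

```text
clock: 19.02
position: [454.1, 7.1, 95.4]
ee_rot: [0.014, 0.923, -0.384, -0.006]
contact_force: [-0.1, -0.2, 6.3]
gripper_width: 6.8
grasp_force: 61.4
```

Call:
{"name": "servo_tool", "arguments": {
  "increments": [
    [0.1,0,-0.001,0,0,0,0],
    [0.3,0,-0.001,0,0,0,0],
    [0.34,0,-0.001,0,0,0,0],
    [0.34,0,-0.001,0,0,0,0],
    [0.34,0,-0.001,-0.02,0,0,0],
    [0.34,0,-0.001,-0.06,0,0,0],
    [0.34,0,-0.001,-0.12,0,0,0],
    [0.34,0,-0.001,-0.12,0,0,0]
  ]
}}

```text
clock: 20.02
position: [458.8, 95.8, 181.8]
ee_rot: [0.014, 0.925, -0.379, -0.003]
contact_force: [0.3, -0.3, -1.0]
gripper_width: 28.9
grasp_force: 0.0
```

Run:
```python
from h import *
st()
np.set_printoptions(precision=1,suppress=True)
S=cam('scene');D=cam('side')
L=[]
for c in(S,D):
  r=arm.spot_point(c['name'],'tile_mid'); print(r[:1]); L+=[(c,r[0]['centre'])] if r else []
if len(L)>1: print(tri(L))
L2=[]
for c in(S,D):
  r=arm.spot_point(c['name'],'tile_top'); L2+=[(c,r[0]['centre'])] if r else []
if len(L2)>1: print('top',tri(L2))
a=cv2.resize(S['img'][190:290,200:320],(480,400),interpolation=cv2.INTER_CUBIC)
b=cv2.resize(D['img'][170:260,310:390],(320,360),interpolation=cv2.INTER_CUBIC)
o=np.zeros((400,800,3),np.uint8);o[:,:480]=a;o[:360,480:]=b
cv2.imwrite('pics/e3.png',o[...,::-1])
C=eas(np.array([0,-26,44])+4*n+45*up);print(C)
```

```text
{'clock': 20.025, 'joints': [0.839, 0.398, -0.515, 0.491, -1.331, -2.727], 'position': [458.832, 95.773, 181.769], 'ee_rot': [0.014, 0.925, -0.379, -0.003], 'contact_force': [0.275, -0.25, -1.049], 'gripper_width': 28.902, 'grasp_force': 0.0}
axes [[-1.0, 0.024, -0.015], [0.027, 0.712, -0.702], [-0.006, -0.702, -0.712]]
[{'centre': [260.5, 230.4], 'p': 0.69}]
[{'centre': [364.7, 212.9], 'p': 0.71}]
[461.1  -9.6  81.2]
top [457.2  32.7 106.8]
[454.6  -7.8  78.6]
```

View pics/e3.png

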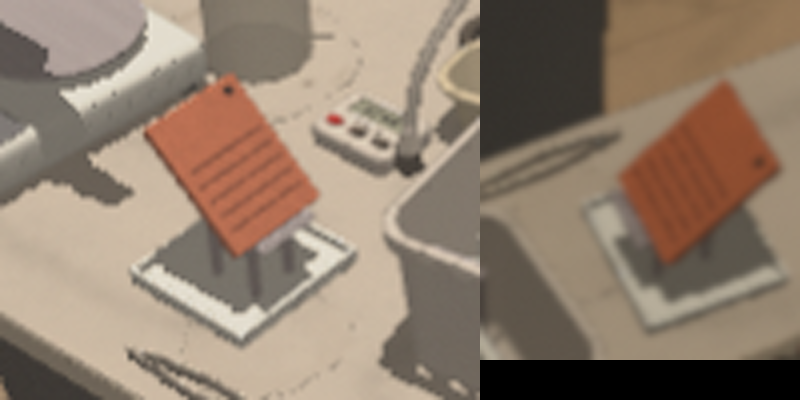

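The plate rests on the easel, lower edge on the ledge and flush with the rails. Its corners are at (150,132), (237,75), (320,193) and (235,255) in the scene crop, and (725,80), (778,165), (672,262) and (620,180) in the side crop.

Run:
```python
from h import *
np.set_printoptions(precision=1,suppress=True)
S=cam('scene');D=cam('side')
s=lambda a,b:[200+a/4,190+b/4]
d=lambda a,b:[310+(a-480)/4,170+b/4]
P=np.array([tri([(S,s(*a)),(D,d(*b))]) for a,b in (((150,132),(725,80)),((237,75),(778,165)),((320,193),(672,262)),((235,255),(620,180)))])
print(P,P.mean(0)); C=P.mean(0)
x=(P[1]-P[0]+P[2]-P[3])/2; u=(P[0]-P[3]+P[1]-P[2])/2; nn=np.cross(x,u);print(x,u,nn/np.linalg.norm(nn),np.linalg.norm(x),np.linalg.norm(u))
```

```text
[[425.9  24.7 108.5]
 [494.2  20.9 110.4]
 [492.5 -40.8  51.2]
 [423.7 -38.3  48.3]] [459.1  -8.4  79.6]
[68.5 -3.2  2.3] [ 2.  62.3 59.7] [-0.1 -0.7  0.7] 68.61634401163407 86.3379555691729
```

```bash
cat >> h.py <<'E'
DATA=[([1.578,.386,.007,-.001,-1.194,-.259],[155.539,604.739,230.24],[.992,-.126,0,.001]),
([.376,-.018,-.274,0,-1.314,-.909],[429.045,-2.475,321.033],[-.496,.868,0,.001]),
([-.098,.068,-.165,0,-1.338,-1.357],[430.895,-203.084,329.32],[-.058,.998,0,0]),
([-.089,.388,-.262,.051,-1.179,-1.411],[461.559,-215.541,147.106],[-.048,.99,-.006,-.131]),
([-.529,.513,-.342,0,-.725,-1.042],[395.266,-416.208,36.621],[0,1,.002,-.004]),
([-.124,.105,-.2,0,-1.264,-1.346],[438.867,-215.845,297.934],[-.05,.999,0,.001]),
([.121,.049,-.25,0,-1.272,-1.482],[446.698,-106.907,302.645],[-.104,.995,0,-.001]),
([.659,.394,-.734,.655,-1.105,-2.765],[455.296,-12.475,131.57],[.015,.924,-.381,-.005]),
([.691,.462,-.745,.657,-1.052,-2.829],[454.208,6.297,96.119],[.014,.924,-.382,-.006]),
([.839,.398,-.515,.491,-1.331,-2.727],[458.832,95.773,181.769],[.014,.925,-.379,-.003])]
ry=lambda a:R.from_euler('y',a).as_matrix()
rx=lambda a:R.from_euler('x',a).as_matrix()
rz=lambda a:R.from_euler('z',a).as_matrix()
def ori(j,s4=1,s6=1): return rz(j[0])@ry(j[1]-j[2])@rx(s4*j[3])@ry(-j[4])@rx(s6*j[5])
E
python3 - <<'E'
from h import *
np.set_printoptions(precision=2,suppress=True)
for s4 in(1,-1):
  for s6 in(1,-1):
    Ms=[ori(j,s4,s6).T@R.from_quat(q).as_matrix() for j,p,q in DATA]
    print(s4,s6,[round(np.degrees((R.from_matrix(Ms[0]).inv()*R.from_matrix(m)).magnitude()),1) for m in Ms]); 
    if s4*s6: M0=R.from_matrix(Ms).mean().as_matrix()
def A(j,q):
    r=rz(j[0]);u=r@ry(j[1]);f=r@ry(j[1]-j[2]);t=R.from_quat(q).as_matrix()
    return np.column_stack([r,u[:,0],u[:,2],f[:,0],t])
AA=np.vstack([A(j,q) for j,p,q in DATA]);b=np.concatenate([p for _,p,_ in DATA])
x,res,rk,sv=np.linalg.lstsq(AA,b,rcond=1e-4);print(x,rk,(AA@x-b).reshape(-1,3))
E
```

```text
1 1 [np.float64(0.0), np.float64(74.4), np.float64(125.7), np.float64(129.7), np.float64(89.6), np.float64(124.5), np.float64(140.2), np.float64(123.2), np.float64(119.7), np.float64(103.5)]
1 -1 [np.float64(0.0), np.float64(0.1), np.float64(0.1), np.float64(5.9), np.float64(0.1), np.float64(0.1), np.float64(0.2), np.float64(75.0), np.float64(75.2), np.float64(56.1)]
-1 1 [np.float64(0.0), np.float64(74.4), np.float64(125.8), np.float64(132.0), np.float64(89.7), np.float64(124.6), np.float64(140.2), np.float64(72.8), np.float64(65.5), np.float64(77.2)]
-1 -1 [np.float64(0.0), np.float64(0.1), np.float64(0.1), np.float64(0.1), np.float64(0.1), np.float64(0.1), np.float64(0.1), np.float64(0.0), np.float64(0.0), np.float64(0.1)]
[  22.74 -157.71  112.7   120.43  532.81  278.77    4.1    -1.63  248.2 ] 9 [[  2.2   -9.66 -20.62]
 [  3.7   -0.26   7.77]
 [ -2.04  -0.03  -5.79]
 [ 11.9    0.8    5.93]
 [ 12.96  -9.31  22.68]
 [ -1.11  -0.08   0.1 ]
 [  0.51   0.43   6.02]
 [ -5.96  -7.7    0.07]
 [ -3.18  -6.27   4.74]
 [ -8.4    3.65 -20.91]]
```

```bash
cat >> h.py <<'E'
M0=R.from_matrix([ori(j,-1,-1).T@R.from_quat(q).as_matrix() for j,p,q in DATA]).mean().as_matrix()
def Ac(j,t):
    r=rz(j[0]);u=r@ry(j[1]);f=r@ry(j[1]-j[2])
    return np.column_stack([r,u[:,0],u[:,2],f[:,0],f[:,2],t])
_A=np.vstack([Ac(j,R.from_quat(q).as_matrix()) for j,p,q in DATA]);_b=np.concatenate([p for _,p,_ in DATA])
# ridge towards zero fixes unobservable parts
X=np.linalg.lstsq(np.vstack([_A,1e-3*np.eye(10)]),np.r_[_b,np.zeros(10)],rcond=None)[0]
def fk(j):
    r=ori(j,-1,-1)@M0; return Ac(j,r)@X,R.from_matrix(r)
LO=np.array([-3.14,-1.21,-1.07,-3.16,-2.99,-3.1]);HI=np.array([3.14,2.06,1.41,2.05,-.16,3.1])
from scipy.optimize import least_squares
def ik(p,r,j0):
    f=lambda j:np.r_[(fk(j)[0]-p)/200,(r.inv()*fk(j)[1]).as_rotvec()]
    j0=np.clip(j0,LO+.01,HI-.01)
    q=least_squares(f,j0,bounds=(LO,HI)); return q.x,np.linalg.norm(q.fun)
E
python3 - <<'E'
from h import *
np.set_printoptions(precision=2,suppress=True)
print(X,(_A@X-_b).reshape(-1,3).round(1).tolist())
C=np.array([457,-8.4,79.6])
j0=arm.read_state()['joints']
for psi in(90,-90):
  r=RE*R.from_euler('x',45,degrees=True)*tq(psi)
  S={}
  rng=np.random.default_rng(0)
  for k in range(12):
    q,e=ik(C+40*RE.apply(n),r,rng.uniform(LO,HI) if k else np.array(j0))
    if e<.01: S[tuple(q.round(1))]=q
  print(psi,list(S.values()))
for psi in(90,-90):
  r=tq(psi); q=[ik(np.array([520,213,120]),r,np.array(j) ) for j in([.6,.4,-.3,0,-1,2.5],[.6,.4,-.3,0,-1,0])];print('bal',psi,q)
E
```

```text
Traceback (most recent call last):
NameError: name '_A' is not defined
```

```bash
sed -i 's/_A\b/AA/g;s/_b\b/bb/g' h.py
python3 - <<'E'
from h import *
np.set_printoptions(precision=2,suppress=True)
print(X,(AA@X-bb).reshape(-1,3).round(1).tolist())
C=np.array([457,-8.4,79.6])
j0=arm.read_state()['joints']
for psi in(90,-90):
  r=RE*R.from_euler('x',45,degrees=True)*tq(psi)
  S={}
  rng=np.random.default_rng(0)
  for k in range(12):
    q,e=ik(C+40*RE.apply(n),r,rng.uniform(LO,HI) if k else np.array(j0))
    if e<.01: S[tuple(q.round(1))]=q
  print(psi,list(S.values()))
for psi in(90,-90):
  r=tq(psi); q=[ik(np.array([520,213,120]),r,np.array(j) ) for j in([.6,.4,-.3,0,-1,2.5],[.6,.4,-.3,0,-1,0])];print('bal',psi,q)
E
```

```text
[  26.84 -150.61  130.43  118.24  492.49  271.66   35.38    8.59   -7.88
  261.91] [[1.1, -11.4, -17.6], [8.6, 1.1, 7.5], [-4.7, 0.3, -5.8], [7.8, 0.7, 7.6], [15.8, -11.6, 21.2], [-2.5, 0.1, 0.1], [0.1, 0.9, 5.8], [-3.0, -6.5, -2.3], [-1.3, -5.4, 1.3], [-11.8, 2.0, -17.7]]
90 [array([-0.16,  0.45, -0.71, -1.09, -0.91, -2.09])]
-90 [array([-0.14,  0.41, -0.76, -1.11, -0.9 ,  1.06])]
bal 90 [(array([ 0.64,  0.39, -0.36,  0.  , -0.82,  2.5 ]), np.float64(1.793068122743378e-14)), (array([ 0.64,  0.39, -0.36,  0.  , -0.82,  2.5 ]), np.float64(7.032041381974931e-14))]
bal -90 [(array([ 0.68,  0.38, -0.39, -0.  , -0.8 , -0.68]), np.float64(2.595536161425251e-12)), (array([ 0.68,  0.38, -0.39, -0.  , -0.8 , -0.68]), np.float64(1.5721330593001943e-11))]
```

Run:
```python
from h import *
np.set_printoptions(precision=2,suppress=True)
im=arm.get_image('wrist'); H=np.array(im['hand_eye'])
K=np.array([[im['fx'],0,im['cx']],[0,im['fy'],im['cy']],[0,0,1.]]);Dd=np.array([im['k1'],0,0,0,0.])
def f(px,y):
    u=cv2.undistortPoints(np.array([[px]],float),K,Dd)[0,0];d=H[:3,:3]@[u[0],u[1],1];o=H[:3,3]
    return o+d*(y-o[1])/d[1]
for px,y in(((231,308),-35),((416,308),35),((287,300),-15),((362,300),15)):print(f(px,y),f(px,-y))
# corner pixel detection in w1
for fn in('w1','w2'):
    g=cv2.cvtColor(cv2.imread(f'pics/{fn}.png'),cv2.COLOR_BGR2GRAY); print(fn,[ (v,np.where(g[v,200:440]<75)[0][[0,-1]]+200 if (g[v,200:440]<75).any() else None) for v in range(296,322,4)])
C=np.array([457,-8.4,79.6]); s=arm.read_state()
r1=RE*R.from_euler('x',45,degrees=True)*tq(90); r0=R.from_quat(s['ee_rot'])
from scipy.spatial.transform import Slerp
print('rel',(r0.inv()*r1).as_rotvec(degrees=True))
def path(ra,pa,rb,pb,j,N=8):
    S=Slerp([0,1],R.concatenate([ra,rb]))
    for t in np.linspace(0,1,N+1):
        j,e=ik(pa+(pb-pa)*t,S(t),j); print(round(t,2),j,round(e,3))
    return j
pm=np.array([455,20,260.]); rm=tq(135)
j=path(r0,np.array(s['position']),rm,pm,np.array(s['joints']),4)
j=path(rm,pm,r1,C+70*RE.apply(n),j,6)
rb=tq(150)
print('carry');j=path(r1,C+80*RE.apply(n)+[0,0,40],rb,np.array([480,100,180.]),j,6); path(rb,np.array([480,100,180.]),rb,np.array([521,214,80]),j,3)
```

```text
[ 10.08 -35.   -10.64] [ 151.16   35.   -273.77]
[ 8.95 35.   -8.43] [ 150.85  -35.   -273.31]
[  8.05 -15.    -0.15] [ 154.2    15.   -286.33]
[ 9.03 15.   -2.02] [ 149.82  -15.   -277.79]
w1 [(296, None), (300, None), (304, array([431, 439])), (308, array([213, 434])), (312, array([211, 436])), (316, array([209, 438])), (320, array([203, 439]))]
w2 [(296, array([275, 355])), (300, array([202, 366])), (304, array([280, 367])), (308, array([279, 368])), (312, array([200, 394])), (316, array([249, 398])), (320, array([247, 400]))]
rel [-69.37  69.22  69.26]
0.0 [ 0.82  0.39 -0.47  0.5  -1.38 -2.68] 0.0
0.25 [ 0.72  0.3  -0.42  0.39 -1.34 -2.71] 0.0
0.5 [ 0.61  0.22 -0.39  0.28 -1.28 -2.73] 0.0
0.75 [ 0.49  0.14 -0.38  0.15 -1.2  -2.73] 0.0
1.0 [ 0.37  0.08 -0.39  0.   -1.11 -2.73] 0.0
0.0 [ 0.37  0.08 -0.39  0.   -1.11 -2.73] 0.0
0.17 [ 0.26  0.12 -0.42 -0.15 -1.05 -2.67] 0.0
0.33 [ 0.16  0.16 -0.46 -0.32 -1.   -2.59] 0.0
0.5 [ 0.06  0.22 -0.5  -0.49 -0.96 -2.5 ] 0.0
0.67 [-0.04  0.28 -0.55 -0.67 -0.95 -2.39] 0.0
0.83 [-0.13  0.35 -0.6  -0.84 -0.95 -2.28] 0.0
1.0 [-0.21  0.43 -0.65 -1.   -0.97 -2.18] 0.0
carry
0.0 [-0.22  0.36 -0.57 -0.92 -1.07 -2.32] 0.0
0.17 [-0.11  0.32 -0.54 -0.79 -1.02 -2.33] 0.0
0.33 [ 0.01  0.29 -0.52 -0.66 -0.97 -2.36] 0.0
0.5 [ 0.13  0.26 -0.5  -0.51 -0.93 -2.41] 0.0
0.67 [ 0.26  0.23 -0.48 -0.35 -0.9  -2.47] 0.0
0.83 [ 0.38  0.22 -0.48 -0.18 -0.89 -2.54] 0.0
1.0 [ 0.51  0.21 -0.47  0.   -0.88 -2.6 ] 0.0
0.0 [ 0.51  0.21 -0.47  0.   -0.88 -2.6 ] 0.0
0.33 [ 0.56  0.29 -0.47  0.   -0.82 -2.66] 0.0
0.67 [ 0.61  0.37 -0.44  0.   -0.76 -2.7 ] 0.0
1.0 [ 0.65  0.45 -0.39  0.   -0.72 -2.75] 0.0
```

```bash
cat >> h.py <<'E'
C=np.array([457,-8.0,79.8]); RG=RE*R.from_euler('x',45,degrees=True)*tq(90); ne=RE.apply(n)
E
python3 - <<'E'
from h import *
inc([((455,20,260),tq(135)),(C+70*ne,RG)])
E
```

```text
[-0.0008, -0.1073, -0.0068] [-42.9, 16.9, 40.9] dist 108 ang 62
[-0.0039, -0.0696, 0.1404] [-69.4, 69.2, 69.3] dist 157 ang 120
```

Call:
{"name": "servo_tool", "arguments": {
  "increments": [
    [0.6,-0.0008,-0.05,-0.0068,-7.2,2.8,6.8],
    [1,-0.0008,-0.1073,-0.0068,-21.5,8.4,20.5],
    [1,-0.0008,-0.1073,-0.0068,-42.9,16.9,40.9],
    [1,-0.0008,-0.1073,-0.0068,-42.9,16.9,40.9],
    [1,-0.0008,-0.1073,-0.0068,-42.9,16.9,40.9],
    [1,-0.0008,-0.1073,-0.0068,-42.9,16.9,40.9],
    [1,-0.0008,-0.1073,-0.0068,-42.9,16.9,40.9]
  ]
}}

```text
clock: 21.35
position: [454.8, 19.3, 260.9]
ee_rot: [0.384, 0.924, 0.001, 0.0]
contact_force: [0.5, 0.1, 0.3]
gripper_width: 85.0
grasp_force: 0.0
```

Run:
```python
from h import *
st(); inc([(C+100*ne,RG),(C+70*ne,RG)])
```

```text
{'clock': 21.35, 'joints': [0.4, 0.067, -0.336, -0.002, -1.165, -2.757], 'position': [454.832, 19.349, 260.919], 'ee_rot': [0.384, 0.924, 0.001, 0.0], 'contact_force': [0.501, 0.072, 0.322], 'gripper_width': 85.045, 'grasp_force': 0.0}
axes [[-0.706, 0.708, 0.002], [0.708, 0.706, 0.002], [0.0, 0.003, -1.0]]
[-0.0694, -0.0696, 0.1102] [-18.2, 42.3, 44.3] dist 148 ang 64
[-0.0549, -0.0542, 0.1314] [-18.2, 42.3, 44.3] dist 152 ang 64
```

Call:
{"name": "servo_tool", "arguments": {
  "increments": [
    [1,-0.0694,-0.0696,0.03,-18.2,42.3,44.3],
    [1,-0.0694,-0.0696,0.06,-18.2,42.3,44.3],
    [1,-0.0694,-0.0696,0.08,-18.2,42.3,44.3],
    [1,-0.0694,-0.0696,0.11,-18.2,42.3,44.3],
    [1,-0.0694,-0.0696,0.11,-18.2,42.3,44.3],
    [1,-0.0694,-0.0696,0.11,-18.2,42.3,44.3],
    [1,-0.0549,-0.0542,0.1314,-18.2,42.3,44.3],
    [1,-0.0549,-0.0542,0.1314,-18.2,42.3,44.3],
    [1,-0.0549,-0.0542,0.1314,-18.2,42.3,44.3]
  ]
}}

```text
clock: 22.48
position: [456.0, -56.2, 128.8]
ee_rot: [0.662, 0.644, 0.273, -0.267]
contact_force: [-0.1, -1.0, -0.7]
gripper_width: 85.3
grasp_force: 0.0
```

Run:
```python
from h import *
np.set_printoptions(precision=1,suppress=True)
st(); W=cam('wrist'); I=W['img'].astype(int)
r=arm.spot_point('wrist','tile_mid'); print(r[:1]); 
m=(((I[...,0]-I[...,2])>60)&(I[...,0]>90)&(I[...,1]<I[...,0]*.62)).astype(np.uint8)
k,l,stt,ce=cv2.connectedComponentsWithStats(m); i=1+np.argmax(stt[1:,4]); print(stt[i],ce[i])
box=cv2.minAreaRect(np.argwhere(l==i)[:,::-1].astype(np.float32)); print(box)
# intersect with plate front plane through C+4n
def pl(px,off):
    o,d=ray(W,px); P0=C+off*ne; return o+d*((P0-o)@ne)/(d@ne)
for q in cv2.boxPoints(box): print(q,pl(q.astype(float),4))
print('ctr',pl(box[0],4)); 
if r: print(pl(r[0]['centre'],0))
print('Cproj',proj(W,C))
o=W['img'].copy(); cv2.imwrite('pics/g1.png',o[...,::-1])
inc([(C-17.5*ne,RG)])
```

```text
{'clock': 22.475, 'joints': [-0.314, 0.424, -0.196, -0.774, -1.319, -2.509], 'position': [456.014, -56.215, 128.768], 'ee_rot': [0.662, 0.644, 0.273, -0.267], 'contact_force': [-0.093, -1.014, -0.682], 'gripper_width': 85.252, 'grasp_force': 0.0}
axes [[0.02, 1.0, 0.019], [0.708, -0.027, 0.706], [0.706, -0.001, -0.708]]
[{'centre': [321.7, 257.3], 'p': 0.84}]
[  260   180   127   151 17578] [322.3 253.2]
((322.024169921875, 254.83367919921875), (126.1751708984375, 149.70892333984375), 0.8303155303001404)
[257.9 328.8] [416.3 -42.   50.2]
[260.  179.1] [424.1  22.2 114.6]
[386.2 180.9] [491.4  19.6 114.1]
[384.  330.6] [492.8 -45.   49.6]
ctr [456.2  -9.2  84.2]
[456.1  -8.5  79.2]
Cproj [[323.3 256. ]]
[-0.0007, -0.0007, 0.0866] [-0.1, 0.1, 0.2] dist 87 ang 0
```

View pics/g1.png

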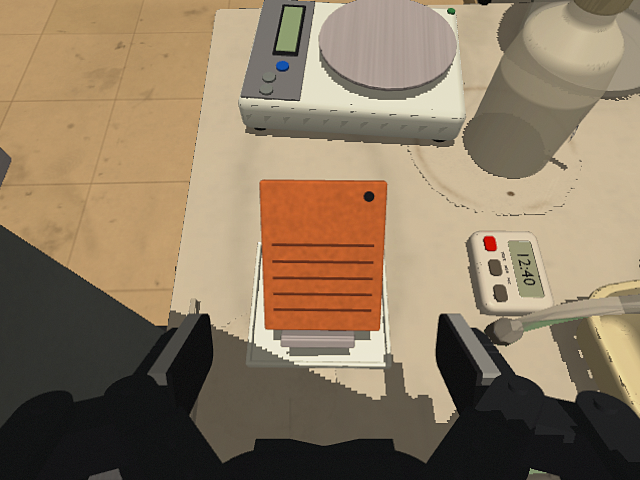

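The plate sits squarely in the middle of the ledge, with its centre at (322,257), midway between the open fingers. The balance pan shows at about (388,42).

Call:
{"name": "servo_tool", "arguments": {
  "increments": [
    [1,-0.0005,0,0.03,0,0,0],
    [1,-0.0005,0,0.06,0,0,0],
    [1,-0.0005,0,0.075,0,0,0],
    [1,-0.0005,0,0.083,0,0,0],
    [1,-0.0005,0,0.0866,0,0,0],
    [1,-0.0005,0,0.0866,0,0,0],
    [1,-0.0005,0,0.0866,0,0,0]
  ]
}}

```text
clock: 23.45
position: [458.0, 4.2, 67.5]
ee_rot: [0.663, 0.644, 0.274, -0.266]
contact_force: [-0.8, -0.2, -0.2]
gripper_width: 85.4
grasp_force: 0.0
```

Run:
```python
from h import *
st()
inc([(C-17.5*ne,RG)])
```

```text
{'clock': 23.45, 'joints': [-0.216, 0.491, -0.278, -0.859, -1.16, -2.449], 'position': [457.998, 4.224, 67.522], 'ee_rot': [0.663, 0.644, 0.274, -0.266], 'contact_force': [-0.827, -0.195, -0.233], 'gripper_width': 85.367, 'grasp_force': 0.0}
axes [[0.021, 1.0, 0.021], [0.708, -0.03, 0.706], [0.706, 0.0, -0.708]]
[0.0, -0.0006, 0.0002] [-0.1, 0.1, 0.1] dist 1 ang 0
```

Call:
{"name": "servo_tool", "arguments": {
  "increments": [
    [0.85,0,-0.001,0,0,0,0],
    [0.7,0,-0.001,0,0,0,0],
    [0.6,0,-0.001,0,0,0,0],
    [0.5,0,-0.001,0,0,0,0],
    [0.5,0,-0.001,0,0,0,0]
  ]
}}

```text
clock: 24.08
position: [456.7, 4.1, 67.7]
ee_rot: [0.663, 0.644, 0.274, -0.266]
contact_force: [-2.1, -3.4, 6.0]
gripper_width: 68.0
grasp_force: 66.7
```

Call:
{"name": "servo_tool", "arguments": {
  "increments": [
    [0.4,0.004,-0.001,-0.004,0,0,0],
    [0.4,0.015,-0.001,-0.015,0,0,0],
    [0.4,0.04,-0.001,-0.04,0,0,0],
    [0.4,0.07,-0.001,-0.07,0,0,0],
    [0.4,0.07,-0.001,-0.07,0,0,0]
  ]
}}

```text
clock: 24.7
position: [457.4, 4.6, 170.0]
ee_rot: [0.662, 0.645, 0.276, -0.263]
contact_force: [0.4, 0.4, -0.7]
gripper_width: 68.5
grasp_force: 67.6
```

Run:
```python
from h import *
np.set_printoptions(precision=1,suppress=True)
st(); W=cam('wrist'); I=W['img'].astype(int); S=cam('scene');D=cam('side')
m=(((I[...,0]-I[...,2])>60)&(I[...,0]>90)&(I[...,1]<I[...,0]*.62)).astype(np.uint8)
k,l,stt,ce=cv2.connectedComponentsWithStats(m); i=1+np.argmax(stt[1:,4]); print(stt[i])
c=cv2.approxPolyDP(cv2.convexHull(np.argwhere(l==i)[:,::-1].astype(np.float32)),8,True)[:,0]; print(c)
s=arm.read_state();r=R.from_quat(s['ee_rot'])
if len(c)==4:
  # plate pose by PnP: order by angle -> TL,TR,BR,BL
  c=c[np.argsort(c[:,1])]; t=c[:2][np.argsort(c[:2,0])]; b=c[2:][np.argsort(c[2:,0])]
  pts=np.array([t[0],t[1],b[1],b[0]],float)+.5
  obj=np.array([[-35,45,0],[35,45,0],[35,-45,0],[-35,-45,0]],float)
  ok,rv,tv=cv2.solvePnP(obj,pts,W['K'],W['D']); Rw=W['R'].T@cv2.Rodrigues(rv)[0]; pw=W['R'].T@(tv.ravel()-W['t'])
  print('front ctr world',pw,'in tool',r.inv().apply(pw-s['position']),'normal tool',r.inv().apply(Rw[:,2]),'err',np.abs(cv2.projectPoints(obj,rv,tv,W['K'],W['D'])[0][:,0]-pts).max())
L=[]
for n_ in('scene','side','wrist'):
  q=arm.spot_point(n_,'pan')
  if q: print(n_,q[0],atz({'scene':S,'side':D,'wrist':W}[n_],q[0]['centre'],54))
inc([((480,90,190),tq(150))])
```

```text
{'clock': 24.7, 'joints': [-0.202, 0.322, -0.217, -0.806, -1.303, -2.63], 'position': [457.416, 4.617, 170.046], 'ee_rot': [0.662, 0.645, 0.276, -0.263], 'contact_force': [0.434, 0.414, -0.73], 'gripper_width': 68.532, 'grasp_force': 67.566}
axes [[0.014, 1.0, 0.026], [0.709, -0.029, 0.705], [0.705, 0.008, -0.709]]
[  221   220   207   226 40949]
[[423. 221.]
 [410. 445.]
 [237. 444.]
 [222. 224.]]
front ctr world [456.8  -8.5 179.5] in tool [ -0.1   2.  -19.1] normal tool [ 0.1 -0.  -1. ] err 1.414992359671487
scene {'centre': [212.6, 194.5], 'p': 0.62} [523.3 220.5  54. ]
side {'centre': [456.7, 205.8], 'p': 0.95} [518.5 216.4  54. ]
wrist {'centre': [384.0, 123.9], 'p': 0.71} [519.8 214.8  54. ]
[0.0782, 0.0223, 0.043] [24.0, -40.6, -58.4] dist 92 ang 75
```

Call:
{"name": "servo_tool", "arguments": {
  "increments": [
    [0.4,0.03,0.005,0.0,3.4,-5.8,-8.3],
    [0.4,0.05,0.015,0.02,6.9,-11.6,-16.7],
    [0.4,0.0782,0.0223,0.043,10.3,-17.4,-25],
    [0.4,0.0782,0.0223,0.043,13.7,-23.2,-33.4],
    [0.4,0.0782,0.0223,0.043,17.1,-29,-41.7],
    [0.4,0.0782,0.0223,0.043,20.6,-34.8,-50],
    [0.4,0.0782,0.0223,0.043,24,-40.6,-58.4],
    [0.4,0.0782,0.0223,0.043,24,-40.6,-58.4],
    [0.4,0.0782,0.0223,0.043,24,-40.6,-58.4],
    [0.4,0.0782,0.0223,0.043,24,-40.6,-58.4]
  ]
}}

```text
clock: 26.25
position: [481.0, 89.4, 190.8]
ee_rot: [0.26, 0.965, 0.0, 0.001]
contact_force: [0.2, 0.1, -1.1]
gripper_width: 68.9
grasp_force: 67.9
```

Run:
```python
from h import *
np.set_printoptions(precision=3,suppress=True)
st(); W=cam('wrist'); I=W['img'].astype(int)
m=(((I[...,0]-I[...,2])>60)&(I[...,0]>90)&(I[...,1]<I[...,0]*.62)).astype(np.uint8)
k,l,stt,ce=cv2.connectedComponentsWithStats(m); i=1+np.argmax(stt[1:,4])
c=cv2.approxPolyDP(cv2.convexHull(np.argwhere(l==i)[:,::-1].astype(np.float32)),8,True)[:,0]; print(c)
s=arm.read_state();r=R.from_quat(s['ee_rot'])
if len(c)==4:
  c=c[np.argsort(c[:,1])]; t=c[:2][np.argsort(c[:2,0])]; b=c[2:][np.argsort(c[2:,0])]
  pts=np.array([t[0],t[1],b[1],b[0]],float)+.5
  obj=np.array([[-35,45,0],[35,45,0],[35,-45,0],[-35,-45,0]],float)
  ok,rv,tv=cv2.solvePnP(obj,pts,W['K'],W['D']); Rw=W['R'].T@cv2.Rodrigues(rv)[0]; pw=W['R'].T@(tv.ravel()-W['t'])
  print('in tool',r.inv().apply(pw-s['position']),'normal tool',r.inv().apply(Rw[:,2]),'world',Rw[:,2])
r=arm.spot_point('wrist','pan'); print(r[:1]); 
if r: print(atz(W,r[0]['centre'],54))
inc([((519.5,215.5,120),tq(150)),((519.5,215.5,76),tq(150))])
```

```text
{'clock': 26.25, 'joints': [0.517, 0.189, -0.38, 0.002, -1.0, -2.616], 'position': [480.989, 89.369, 190.821], 'ee_rot': [0.26, 0.965, 0.0, 0.001], 'contact_force': [0.23, 0.07, -1.07], 'gripper_width': 68.852, 'grasp_force': 67.896}
axes [[-0.864, 0.503, 0.002], [0.503, 0.864, -0.0], [-0.002, 0.001, -1.0]]
[[423. 221.]
 [411. 443.]
 [237. 444.]
 [222. 224.]]
in tool [ -1.94   -0.627 -14.944] normal tool [ 0.085  0.002 -0.996] world [-0.075  0.044  0.996]
[{'centre': [507.9, 179.8], 'p': 0.68}]
[518.424 219.144  54.   ]
[0.0303, 0.1284, 0.071] [0.0, 0.1, -0.2] dist 150 ang 0
[0.0304, 0.1284, 0.115] [0.0, 0.1, -0.2] dist 175 ang 0
```

Call:
{"name": "servo_tool", "arguments": {
  "increments": [
    [0.4,0.015,0.06,0.0,0,0,0],
    [0.4,0.0303,0.12,0.03,0,0,0],
    [0.4,0.0303,0.129,0.071,0,0,0],
    [0.4,0.0303,0.129,0.11,0,0,0],
    [0.4,0.0303,0.129,0.125,0,0,0],
    [0.4,0.0303,0.129,0.125,0,0,0],
    [0.4,0.0303,0.129,0.125,0,0,0]
  ]
}}

```text
clock: 27.22
position: [520.6, 216.9, 67.7]
ee_rot: [0.259, 0.966, 0.001, 0.003]
contact_force: [0.7, 0.8, -0.9]
gripper_width: 68.3
grasp_force: 68.0
```

Run:
```python
from h import *
np.set_printoptions(precision=1,suppress=True)
st(); S=cam('scene');D=cam('side');W=cam('wrist')
L=[]
for c in(S,D):
  for th in('tile_mid','pan'):
    r=arm.spot_point(c['name'],th); print(c['name'],th,r[:1],atz(c,r[0]['centre'],70 if th!='pan' else 54) if r else '')
a=cv2.resize(S['img'][160:250,150:270],(480,360),interpolation=cv2.INTER_CUBIC)
b=cv2.resize(D['img'][165:255,400:480],(320,360),interpolation=cv2.INTER_CUBIC)
cv2.imwrite('pics/b1.png',np.hstack([a,b])[...,::-1])
```

```text
{'clock': 27.225, 'joints': [0.684, 0.451, -0.354, 0.004, -0.761, -2.782], 'position': [520.551, 216.927, 67.684], 'ee_rot': [0.259, 0.966, 0.001, 0.003], 'contact_force': [0.738, 0.821, -0.929], 'gripper_width': 68.334, 'grasp_force': 67.968}
axes [[-0.866, 0.501, 0.006], [0.501, 0.866, 0.001], [-0.005, 0.004, -1.0]]
scene tile_mid [{'centre': [212.6, 187.0], 'p': 0.76}] [533.2 227.6  70. ]
scene pan [{'centre': [211.5, 194.0], 'p': 0.61}] [523.3 224.7  54. ]
side tile_mid [{'centre': [298.2, 282.4], 'p': 0.74}] [ 553.6 -215.8   70. ]
side pan []
```

View pics/b1.png

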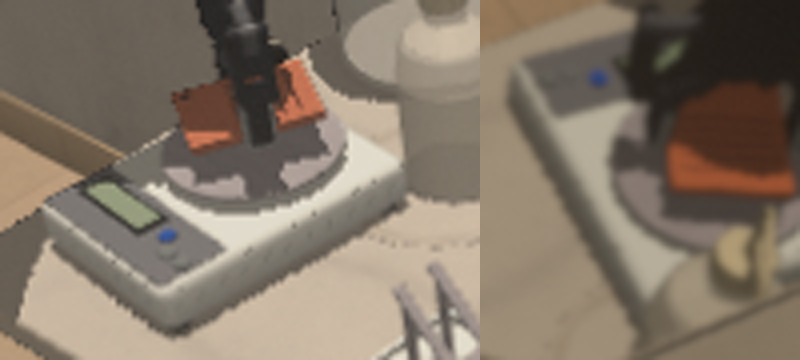

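The plate is level above the pan and roughly central. Its near edge is at (200,145) in the scene crop, and the pan ellipse is centred at (253,165).

Call:
{"name": "servo_tool", "arguments": {
  "increments": [
    [0.4,0,0,0.008,0,0,0],
    [0.4,0,0,0.013,0,0,0],
    [0.4,0,0,0.016,0,0,0],
    [0.4,0,0,0.016,0,0,0]
  ]
}}

```text
clock: 28.08
position: [519.1, 216.3, 49.4]
ee_rot: [0.259, 0.966, -0.001, 0.001]
contact_force: [0.2, -0.5, -1.4]
gripper_width: 68.7
grasp_force: 68.0
```

Call:
{"name": "servo_tool", "arguments": {
  "increments": [
    [0.4,0,0,0.001,0,0,0],
    [0.4,0,0,0.002,0,0,0],
    [0.4,0,0,0.003,0,0,0],
    [0.4,0,0,0.003,0,0,0]
  ]
}}

```text
clock: 28.58
position: [519.4, 216.6, 47.1]
ee_rot: [0.259, 0.966, -0.0, 0.002]
contact_force: [-0.0, -0.0, 0.4]
gripper_width: 68.2
grasp_force: 68.6
```

Call:
{"name": "servo_tool", "arguments": {
  "increments": [
    [0.4,0,0,0.001,0,0,0],
    [0.4,0,0,0.0015,0,0,0],
    [0.4,0,0,0.0015,0,0,0],
    [0.4,0,0,0.0015,0,0,0]
  ]
}}

```text
clock: 29.08
position: [519.4, 216.6, 47.0]
ee_rot: [0.259, 0.966, -0.0, 0.002]
contact_force: [-3.2, -0.8, 9.4]
gripper_width: 68.3
grasp_force: 73.3
```

Contact is made. I back off the preload and open slowly.

Call:
{"name": "servo_tool", "arguments": {
  "increments": [
    [0.4,0,0,-0.001,0,0,0],
    [0.8,0,0,-0.001,0,0,0],
    [0.85,0,0,-0.001,0,0,0],
    [0.95,0,0,-0.001,0,0,0],
    [1,0,0,-0.001,0,0,0],
    [1,0,0,-0.001,0,0,0],
    [1,0,0,-0.02,0,0,0],
    [1,0,0,-0.06,0,0,0],
    [1,0,0,-0.12,0,0,0],
    [1,0,0,-0.16,0,0,0],
    [1,0,0,-0.16,0,0,0]
  ]
}}

```text
clock: 30.45
position: [520.6, 217.8, 209.5]
ee_rot: [0.259, 0.966, 0.003, 0.004]
contact_force: [-0.9, -0.1, -0.9]
gripper_width: 85.6
grasp_force: 0.0
```

Run:
```python
from h import *
np.set_printoptions(precision=3,suppress=True)
st(); W=cam('wrist'); I=W['img'].astype(int)
m=(((I[...,0]-I[...,2])>60)&(I[...,0]>90)&(I[...,1]<I[...,0]*.62)).astype(np.uint8)
k,l,stt,ce=cv2.connectedComponentsWithStats(m); i=1+np.argmax(stt[1:,4])
c=cv2.approxPolyDP(cv2.convexHull(np.argwhere(l==i)[:,::-1].astype(np.float32)),6,True)[:,0]; print(c)
P=np.array([atz(W,q.astype(float),62) for q in c]); print(P,P.mean(0),np.linalg.norm(np.diff(P,axis=0),axis=1))
r=arm.spot_point('wrist','pan'); print(r[:1],atz(W,r[0]['centre'],54) if r else '')
r=arm.spot_point('wrist','tile_mid'); print(r[:1],atz(W,r[0]['centre'],58) if r else '')
S=cam('scene')
a=cv2.resize(S['img'][170:330,150:400],(400,256)); b=cv2.resize(W['img'],(400,300)); o=np.zeros((300,800,3),np.uint8);o[:256,:400]=a;o[:,400:]=b
cv2.imwrite('pics/f.png',o[...,::-1])
```

```text
{'clock': 30.45, 'joints': [0.685, 0.293, -0.186, 0.004, -1.081, -2.782], 'position': [520.606, 217.806, 209.521], 'ee_rot': [0.259, 0.966, 0.003, 0.004], 'contact_force': [-0.938, -0.147, -0.885], 'gripper_width': 85.62, 'grasp_force': 0.0}
axes [[-0.866, 0.5, 0.01], [0.5, 0.866, 0.004], [-0.007, 0.008, -1.0]]
[[365. 160.]
 [362. 271.]
 [278. 271.]
 [274. 161.]]
[[496.939 266.82   62.   ]
 [573.641 223.236  62.   ]
 [539.667 164.816  62.   ]
 [464.213 208.776  62.   ]] [518.615 215.912  62.   ] [88.22  67.58  87.326]
[] 
[{'centre': [317.7, 215.4], 'p': 0.77}] [516.691 215.137  58.   ]
```

The measured plate centre is about (518,215.5), against a pan centre of about (519.5,216). The equal opposite edge lengths show that it lies flat.

```bash
python3 -c "
from bench import arm
print(arm.job_done())"
```

```text
the job is handed in; nothing more can be done
None
```

The job is handed in, with no verdict returned: by camera the terracotta plate lies flat within about 2 mm of the pan's centre, the lid is on the table and the white plates were left alone, but I viewed 12 pictures, two over the limit of 10.

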